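# Load the can carrier and lock its hold-down bar for transport

### The arm

A 6-joint arm with a two-finger parallel gripper is mounted at the origin on the work surface. World frame = base frame: x ahead of the robot, y to its left, z up, the work surface at z = 0. Lengths are in mm, angles in rad, forces in N, time in s.
With the tool pointing down it reaches from about 375 to 975 mm from the base axis. Payload 3.8 kg.
Tool frame: the origin (TCP) lies on the centre line of the jaws, within the pads' length; the fingertips stand ahead of it and the grasp point (between the pads) lies 5 mm behind it (manip.tip_extent is the z of the fingertips in the tool frame, in mm); z points along the fingers, y is the direction in which the jaws open and shut (so a half turn about z gives the same grasp; the last joint's range is limited). The gripper opens to 85 mm and grips with 20 to 120 N. Pads are 22 mm wide; open, the fingers measure 114 mm over their backs; the gripper's body (76 mm by 85 mm) begins 54 mm behind the grasp point. The pads swing forward as they close: fully open they stand 13 mm farther back than shut.
Start: joints at [1.25, 0.264, 1.604, -0, 1.274, -0.037], TCP at [189.002, 647.994, 206.98] pointing down, gripper open.
Joint ranges: [-2.63, 2.63], [-0.94, 2.18], [0.31, 2.57], [-1.31, 4.45], [0, 2.66], [-2.55, 2.55]. Speed limits (rad/s): [2.57, 2.57, 3.14, 3.14, 3.14, 3.14].

### API

Orientations are given as a rotation vector (axis times angle).
In Python, from workcell import readout, imaging, manip gives the robot as it stands.
- The arm moves only by the tool play_rows, never from a script. Its argument "steps" is a list of rows, each an object of numbers: "rx", "ry", "rz": the turn, a rotation vector about the world's x, y, z in degrees; "x", "y", "z": the shift along the world's x, y, z in cm; "hand": the finger opening in cm, from 0 to 8.54. In form: [{"rx": .., "ry": .., "rz": .., "x": .., "y": .., "z": .., "hand": ..}, ...]. A call has 1 to 8 rows; each row is the pose to reach, as a shift and turn from the pose measured when the call began; what a row does not reach only later rows make up. A row lasts 1/10 s, in which the tool goes at most 50 mm and 8.59 degrees, less where a joint would pass 70% of its speed; a pose out of reach is approached as far as the arm can. A call with a gripper value outside its range is refused whole. The fingers move at their own pace and stop on an object; "force" is the grip in N (left out, the last holds). Time passes only in rows, so rows that repeat a pose let the fingers close. It gives the time, the measured TCP pose, the force and the opening at its end, in the units of the state.
- readout.read_state(): the state, without advancing time (a new reading comes with each control period).
- imaging.capture(name): name is "side" or "top"; returns the picture (420x560x3 uint8, red, green, blue); there is no depth.
- imaging.get_calibration(name): a dict with "K" (3x3 intrinsics, pixels), "R" (3x3) and "t" (3): a world point X has camera coordinates R X + t. Camera axes: x right, y down, z forward; pixel columns grow to the right and rows downward; lengths in mm; the calibration is good to about 2 mm. A picture is of the moment at which its call begins. get_calibration takes no time and is no camera call.
- manip.finish_job(): hands the job in, once; it reports no verdict.
The state is a dict: "t": time; "joint_positions": joint angles; "dq": joint speeds; "tau": joint torques, N m; "tcp_pos": TCP position; "tcp_rot": TCP orientation; "wrist_force": force on the tool from outside, world axes, zero at the start; "moment": the same for the moment, N m; "gripper_width": finger opening in mm.
Only numpy, scipy, OpenCV 4.12 (cv2) and the standard library are available. Lean on these libraries where they do the work, as an engineer would, in place of code of your own. Each camera call takes 0.05 s, during which the arm holds its last target.

### The job

Get the can carrier ready to travel: draw the bolt of its transport lock fully back, stand all the small cans upright in the carrier's lane, then fit the spring-loaded hold-down bar over them - press its long sprung pin into the open-topped cup to shorten it, lower it and let it spring out so that its short pin sits in the round cup. Last, slide the lock fully home over the sprung pin; leave the other things on the table where they are.

Things in the scene. Friction and masses are not known exactly. Their poses are not given: they have to be found in the camera images.
- rack: Can carrier, a grey steel frame fixed to the table; base plate 86 (x) by 430 mm (y). Origin on the table under the middle of the can lane; x points to its back (away from the robot at yaw 0), y along the lane towards the lock, z up. Posts beyond the lane's ends have their inner faces at y = -150 mm (round cup; post 36 mm wide, top 118 mm high) and y = +150 mm (open-topped cup).
- lane (a point): Centre of the lane floor, 18 mm above the table, axes as the carrier's. The lane is open-topped, inner size 68 mm (x) by 260 mm (y), for up to four small cans in a row along y; 4 mm thick walls, tops 44 mm above the table on all four sides. The bar belongs across above the lane, at x = 0.
- cup_round (a point): Centre of the bottom of the round cup, a blind hole of 18 mm diameter and 12 mm depth in the -y post, opening towards +y; its axis is along y, 100 mm above the table. Axes as the carrier's.
- cup_open (a point): Seat in the open-topped cup of the +y post: on its back plate's face, 164 mm from lane centre, 100 mm above the table; carrier's axes. A slot 18 mm wide in x, 14 mm deep in y (150 to 164), open upwards and to -y; floor 91 mm high, cheeks to 122, flared lips to 139, back plate to 150 mm: a pin can be pressed against the plate above the cheeks and then lowered down it.
- lock (a joint): Sliding bolt of the transport lock, in m: 0 = fully drawn back (grip towards the carrier's +y, cup free), 0.030 = fully home (towards -y: the round 10 mm bolt, axis 113 mm above the table, lies over the pin in the open-topped cup; with no pin in, it blocks the cup). End stops at both; 1.5 N of friction holds it where it is left.
- lock_grip (a point): On the lock's grip, a black upright tab 14 mm (carrier's x) by 16 mm (y) on the bolt, 115 to 149 mm above the table. The point is on its centre line, 139 mm above the table, and moves with the bolt (227 mm from lane centre along y at lock 0); carrier's axes. Bracket beneath: 102 mm high. The 150 mm high back plate of the cup is 17 mm from the tab's side when the lock is home.
- bar_mid (a point): Middle of the hold-down bar's square aluminium tube (20 by 20 mm, 274 mm long, 0.27 kg in all), on its axis; starts lying on the table, axis 10 mm up, in front of the carrier. Its x axis runs along the bar towards the sprung pin; at the start that points roughly to the carrier's +y. Grip it here.
- bar_nose (a point): Tip of the short fixed pin (slick white plastic, 10 mm diameter, round end, 14 mm long) at the bar's -x end, 151 mm from bar_mid.
- plunger_tip (a point): Tip of the long sprung pin (slick white plastic, 10 mm thick, round end), bar's +x end: 46 mm out of the tube (183 mm from bar_mid) when free, can be pressed in by 34 mm; spring 2 N at first, 9 N fully in. Length over both pins 334 mm free, 326 seated (this tip at cup_open, bar_nose at cup_round). With this tip on the back plate, the bar fits down between the posts while pressed in 20 to 32 mm.
- big_can1: Large food can, 74 mm diameter, 110 mm high, a bystander: leave it. Origin at the centre of its underside.
- big_can2: Large food can as big_can1, a bystander: leave it.
- jar: Closed jar, 68 mm diameter, 100 mm high, a bystander. Origin at the centre of its underside.
- carton: Upright carton 50 by 120 by 170 mm high, a bystander. Origin at the centre of its underside.
- tape: Cardboard ring, 90 mm diameter, 48 mm high, a bystander. Origin at the centre of its underside.
- envelopes: Stack of envelopes 160 by 230 by 18 mm, a bystander. Origin at the centre of its underside.
- pen: Black pen 130 mm long, 10 mm thick, lying, a bystander. Origin at its middle.
- bar: The hold-down bar itself; origin on the tube's underside as it lies at the start, 10 mm from the axis, at mid-length; axes as bar_mid.
- can1: Small food can with paper label, 56 mm diameter, 56 mm high, 0.14 to 0.28 kg, standing upright on the table. Origin at the centre of its underside, z up the can. Two to four cans are present; an absent one reads None.
- can2: Small food can with paper label, 56 mm diameter, 56 mm high, 0.14 to 0.28 kg, standing upright on the table. Origin at the centre of its underside, z up the can. Two to four cans are present; an absent one reads None.
- can3: Small food can with paper label, 56 mm diameter, 56 mm high, 0.14 to 0.28 kg, standing upright on the table. Origin at the centre of its underside, z up the can. Two to four cans are present; an absent one reads None.
- can4: Small food can with paper label, 56 mm diameter, 56 mm high, 0.14 to 0.28 kg, standing upright on the table. Origin at the centre of its underside, z up the can. Two to four cans are present; an absent one reads None.
Things that resemble listed ones, but are neither listed nor needed, are in the scene too. What is shaped like the can2 but orange is not meant. Leave any blue look-alike of the can1 alone.

How it is judged:
By the outcome, as a careful person would: the job done as asked, in the order asked, and still so for the second after the job is handed in, with the robot touching nothing.
Of can1, can2, can3, can4 only 2 to 4 are there at a start; the rules pass over those that are not, and their reading is None.
At some moment in a run one of can1, can2, can3, can4 may be knocked a few centimetres aside while the robot is not near it.
It also fails if it takes over 210 s, if anything falls off the work surface, if the arm or the gripper's body presses on something with over 40 N, if the wrist force passes 120 N, or if a joint passes its speed limit or range.

## Working session

There is one attempt and no reset: what is moved stays moved. The work goes in short steps, Python scripts to look and compute and a tool call to move; the robot and the scene stay as the last step left them, time stands still between calls to the robot, and variables do not carry over. Pictures are saved under pics/ and viewed, and the job is handed in when it is done.

Besides the shell and the picture viewer there is one more tool, called after "Call:" as name(argument=value, ...) on one line, values as JSON. play_rows: Moves the arm, as the interface text tells. Its arguments: {"type":"object","properties":{"steps":{"type":"array"},"force":{"type":"number"}},"required":["steps"]}

```bash
ls; mkdir -p pics; python3 - <<'E'
from workcell import readout, imaging, manip
import cv2
s=readout.read_state(); print(s)
print([x for x in dir(manip) if x[0]!='_'], manip.tip_extent)
for n in('side','top'):
    im=imaging.capture(n); cv2.imwrite(f'pics/{n}0.png',im[:,:,::-1]); c=imaging.get_calibration(n); print(n,c)
E
```

```text
pics
{'t': 0.0, 'joint_positions': array([ 1.25008154e+00,  2.64741788e-01,  1.60534740e+00,  4.80513342e-05,
        1.27369185e+00, -3.69137713e-02]), 'dq': array([-0.0007614 , -0.00084052,  0.00085098, -0.00056964, -0.00032496,
        0.0001026 ]), 'tau': array([-2.61681871e-04, -5.15122783e+01, -3.67304707e+01, -1.39619929e-04,
        1.33323896e-02, -2.52726215e-05]), 'tcp_pos': array([188.75691619, 647.27232749, 205.68409659]), 'tcp_rot': array([-0.44425929, -3.10958153,  0.0033694 ]), 'wrist_force': array([-0.01902312, -0.1905764 , -0.14281647]), 'moment': array([0.0569869 , 0.02398482, 0.04523548]), 'gripper_width': 85.4013717829127}
['MotionError', 'finish_job', 'tip_extent'] 14.0
side {'K': array([[383.01420053,   0.        , 283.49397776],
       [  0.        , 383.01420053, 207.45892416],
       [  0.        ,   0.        ,   1.        ]]), 'R': array([[ 0.79768161, -0.60307544, -0.00201604],
       [-0.37059944, -0.48754529, -0.79054137],
       [ 0.47577317,  0.63134745, -0.61240533]]), 't': array([-442.44728017,  307.90993057,  879.42700316])}
top {'K': array([[443.78557822,   0.        , 283.72489527],
       [  0.        , 443.78557822, 210.4060448 ],
       [  0.        ,   0.        ,   1.        ]]), 'R': array([[-0.01257951, -0.9998353 ,  0.01308168],
       [-0.98113894,  0.00981839, -0.19305436],
       [ 0.19289412, -0.01526348, -0.98110085]]), 't': array([  21.07273121,  596.01150581, 1330.62910729])}
```

View pics/side0.png

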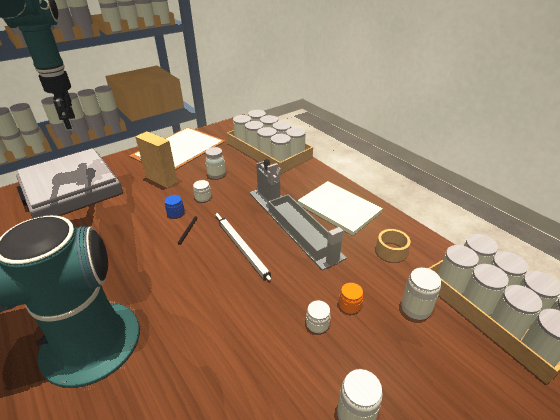

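View pics/top0.png

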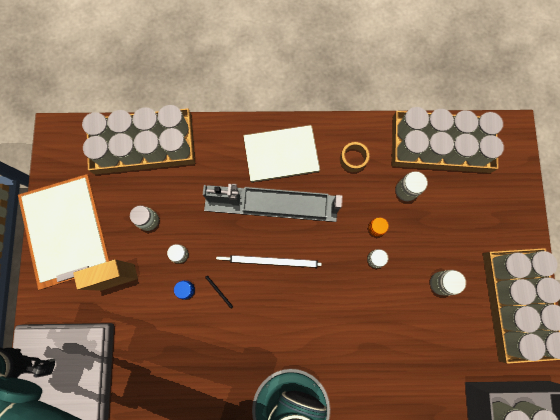

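The side view shows two small white-labelled cans at (202,191) and (318,317). There is a blue look-alike at (174,206) and an orange one at (351,298). The carrier runs (253,190) to (343,262), and the bar runs (218,215) to (270,279). I'll enlarge these to confirm.

```bash
cat > h.py <<'E'
import numpy as np, cv2
from workcell import readout, imaging, manip
def cal(n):
    c=imaging.get_calibration(n); return c['K'],np.array(c['R']),np.array(c['t'])
def ray(n,uv):
    K,R,t=cal(n); d=R.T@np.linalg.solve(K,[uv[0],uv[1],1.]); return -R.T@t,d
def onz(n,uv,z):
    o,d=ray(n,uv); return o+d*(z-o[2])/d[2]
def proj(n,X):
    K,R,t=cal(n); p=K@(R@np.asarray(X,float)+t); return p[:2]/p[2]
def two(ua,ub):
    A=[];b=[]
    for n,u in(('side',ua),('top',ub)):
        o,d=ray(n,u); d/=np.linalg.norm(d); P=np.eye(3)-np.outer(d,d); A.append(P); b.append(P@o)
    return np.linalg.lstsq(np.vstack(A),np.hstack(b),rcond=None)[0]
def cap(n,f):
    im=imaging.capture(n); cv2.imwrite('pics/'+f,im[:,:,::-1]); return im
def crop(im,x,y,w,h,s,f):
    cv2.imwrite('pics/'+f,cv2.resize(im[y:y+h,x:x+w],None,fx=s,fy=s,interpolation=cv2.INTER_CUBIC))
def st():
    s=readout.read_state(); print(round(s['t'],2),s['tcp_pos'].round(1),s['tcp_rot'].round(3),'F',s['wrist_force'].round(1),'w',round(s['gripper_width'],1)); return s
E
python3 - <<'E'
from h import *
t=cv2.imread('pics/top0.png'); s=cv2.imread('pics/side0.png')
crop(t,190,170,160,110,5,'tc1.png')
crop(s,200,150,150,140,4,'sc1.png')
a=cv2.resize(t[225:310,120:240],None,fx=4,fy=4,interpolation=2); 
b=cv2.resize(t[205:290,340:400],None,fx=4,fy=4,interpolation=2)
cv2.imwrite('pics/cans.png',np.hstack([a,b]))
E
```

```text
(no output)
```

View pics/tc1.png

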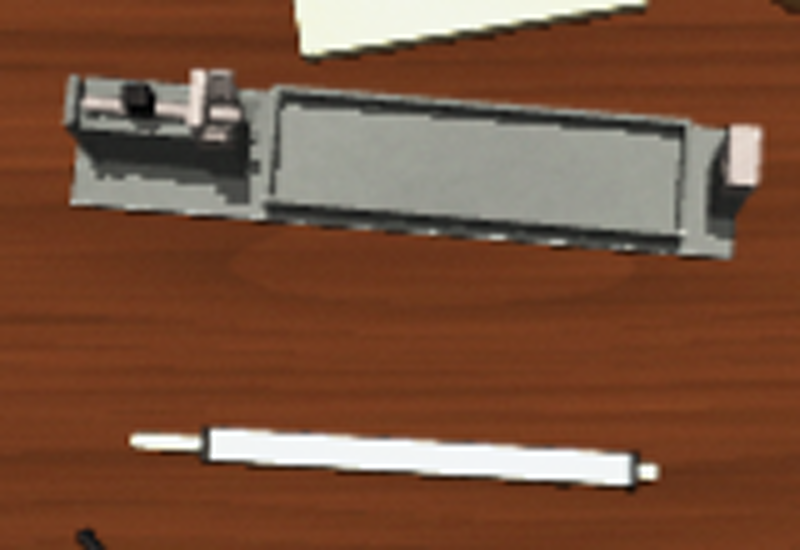

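View pics/sc1.png

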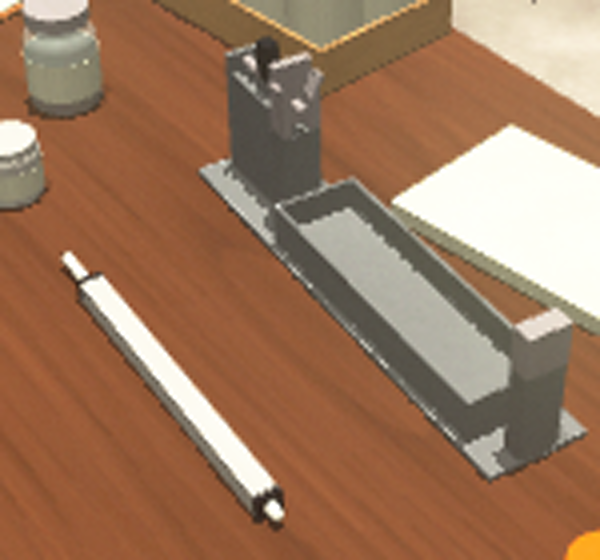

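View pics/cans.png

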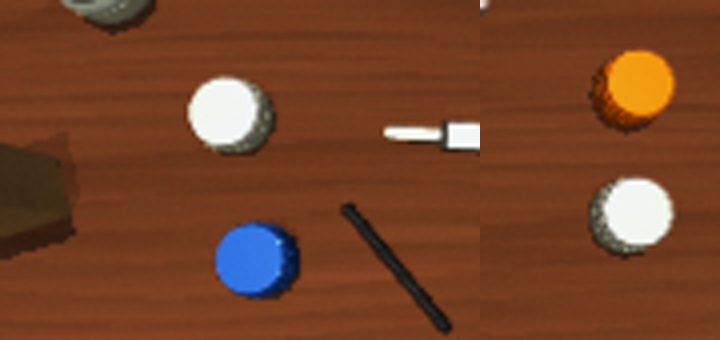

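The picture confirms two cans, both white: top-view (177,254) and (378,259). The orange (379,226) and blue (183,290) cans are look-alikes and stay put. The lock grip is the black tab at about top (217,189). Next I measure.

```bash
cat > rack.py <<'E'
from h import *
T=lambda u,v:(190+u/5-.4,170+v/5-.4)
S=lambda u,v:(200+u/4-.375,150+v/4-.375)
# base corners, both views
for nm,t,s,z in [('base F+y',T(72,205),S(200,172),4),('base F-y',T(733,258),S(490,478),4),('base B-y',None,S(585,432),4),
  ('lane in B+y',T(281,98),S(353,184),44),('lane in F+y',T(270,208),S(276,210),44),('lane B-y',T(685,123),None,44),('lane F-y',T(683,236),None,44),
  ('post top in-front',T(725,185),None,118),('post top out-front',T(757,187),None,118),('post in-back',T(731,127),None,118),('post out-back',T(763,127),None,118),
  ('grip top',T(138,97),S(266,46),149)]:
    print(nm, onz('top',t,z).round(1) if t else None, onz('side',s,z).round(1) if s else None, two(s,t).round(1) if s and t else '')
for n in('top','side'):
    im=cv2.imread(f'pics/{n}0.png'); hsv=cv2.cvtColor(im,cv2.COLOR_BGR2HSV)
    m=((hsv[...,1]<40)&(hsv[...,2]>225)).astype('uint8')
    k,l,stt,c=cv2.connectedComponentsWithStats(m)
    for i in range(1,k):
        if stt[i,4]>8 and 150<stt[i,0]<420 and stt[i,1]>130 : 
            w=onz(n,c[i],56); print(n,stt[i],c[i].round(1),'z56',w[:2].round(1),'z20',onz(n,c[i],20)[:2].round(1))
E
python3 rack.py
```

```text
base F+y [608.8 272.2   4. ] [609.2 268.1   4. ] [610.4 272.2   0.9]
base F-y [ 569.4 -156.2    4. ] [ 570.2 -155.2    4. ] [ 569.2 -156.     5.3]
base B-y None [ 653.1 -162.8    4. ] 
lane in B+y [669.  134.1  44. ] [670.8 129.7  44. ] [671.4 133.4  41.1]
lane in F+y [597.7 140.8  44. ] [600.2 139.   44. ] [599.2 140.1  43.4]
lane B-y [ 650.2 -123.2   44. ] None 
lane F-y [ 577.  -119.7   44. ] None 
post top in-front [ 594.5 -137.5  118. ] None 
post top out-front [ 593.1 -156.7  118. ] None 
post in-back [ 630.2 -142.4  118. ] None 
post out-back [ 630.  -161.7  118. ] None 
grip top [644.4 210.7 149. ] [641.3 206.  149. ] [645.2 211.3 145.2]
top [406 172  21  20 338] [415.7 181.7] z56 [ 685.7 -407.5] z20 [ 695.1 -419.2]
top [228 184   3  10  14] [229.  188.6] z56 [668.4 186.3] z20 [677.4 190.3]
top [337 196   5   7  18] [338.6 198.8] z56 [ 632.1 -159.3] z20 [ 640.1 -164.5]
top [168 245  16  16 203] [175.3 252.4] z56 [468.7 348.4] z20 [472.4 356.7]
top [371 250  17  16 203] [379.  257.5] z56 [ 445.9 -277. ] z20 [ 449.  -285.2]
top [216 257  14   3  32] [222.5 258. ] z56 [449.9 203
[... 429 characters left out ...]
9 100] [200.7 184.1] z56 [467.7 345.8] z20 [488.6 396.3]
side [ 298  182   84   50 2023] [340.3 205.4] z56 [758.8 -23.1] z20 [794.1   9.2]
side [216 213   6   6  16] [218.1 215.8] z56 [430.7 161.9] z20 [449.6 203.2]
side [221 219  47  55 398] [244.5 246.5] z56 [422.1   1. ] z20 [440.6  34.4]
side [329 227  14   8  53] [335.4 230.6] z56 [ 665.3 -100.8] z20 [695.9 -72.4]
side [411 268  30  22 494] [425.5 278.2] z56 [ 720.  -368.5] z20 [ 753.4 -353.4]
side [267 275   4   4  11] [268.2 276.9] z56 [ 410.1 -127.8] z20 [ 428.  -100.8]
side [308 301  22  18 313] [318.5 309.4] z56 [ 445.2 -278.5] z20 [ 464.9 -259. ]
side [ 344  369   38   37 1068] [362.5 387.2] z56 [ 392.4 -467. ] z20 [ 409.5 -456.8]
```

```bash
python3 - <<'E'
from h import *
t=cv2.imread('pics/top0.png'); s=cv2.imread('pics/side0.png')
a=cv2.resize(t[178:220,195:255],(780,546),interpolation=2); cv2.imwrite('pics/lk_t.png',a)
b=cv2.resize(s[150:210,245:305],(600,600),interpolation=2); cv2.imwrite('pics/lk_s.png',b)
# base front edge subpixel: saturation transition per column
hsv=cv2.cvtColor(t,cv2.COLOR_BGR2HSV)
sat=hsv[...,1].astype(float)
P=[]
for u in range(210,334):
    col=sat[190:240,u]; 
    v0=int(round(211+(u-204)*.08))-190
    for v in range(v0-6,v0+10):
        if col[v]<100<=col[v+1]:
            P.append((u,190+v+(100-col[v])/(col[v+1]-col[v])));break
P=np.array(P); 
for it in range(3):
    c=np.polyfit(P[:,0],P[:,1],1); r=P[:,1]-np.polyval(c,P[:,0]); P=P[abs(r)<max(.3,2*r.std())]
print(len(P),c,r.std()); a=onz('top',(210,np.polyval(c,210)),4);b=onz('top',(332,np.polyval(c,332)),4); print(a,b,'slope',(a-b)[0]/(a-b)[1])
E
```

```text
124 [8.19102434e-02 1.93913158e+02] 0.14279466694842616
[606.86895004 252.74065889   4.        ] [ 569.89311766 -142.58151218    4.        ] slope 0.09353341423072122
```

View pics/lk_t.png

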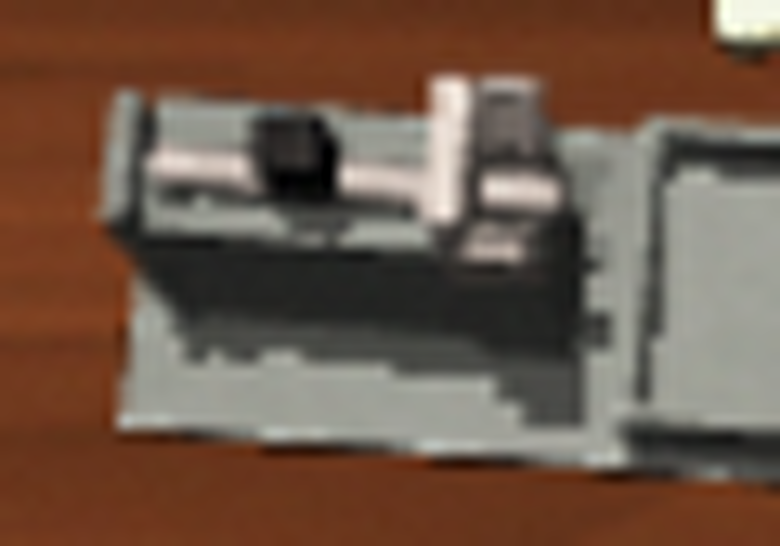

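View pics/lk_s.png

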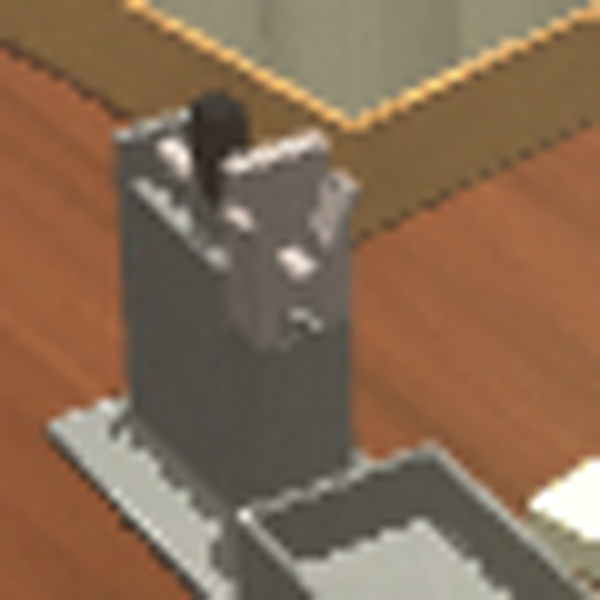

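Call:
play_rows(steps=[{"z": 5, "hand": 5}, {"x": 25, "y": -24, "z": 5, "rz": -45, "hand": 5}, {"x": 25, "y": -24, "z": 5, "rz": -45, "hand": 5}, {"x": 25, "y": -24, "z": 5, "rz": -45, "hand": 5}, {"x": 25, "y": -24, "z": 5, "rz": -45, "hand": 5}, {"x": 25, "y": -24, "z": 5, "rz": -45, "hand": 5}, {"x": 25, "y": -24, "z": 5, "rz": -45, "hand": 5}, {"x": 25, "y": -24, "z": 5, "rz": -45, "hand": 5}], force=40)

```text
validation failed for argument at $.st...
```

```bash
cat >> h.py <<'E'
from scipy.spatial.transform import Rotation as Ro
O=np.array([626.5,8.5]); YAW=-0.093
def rk(x,y): c,s=np.cos(YAW),np.sin(YAW); return O+np.array([c*x-s*y,s*x+c*y])
def inrk(p): c,s=np.cos(YAW),np.sin(YAW); d=np.asarray(p)[:2]-O; return np.array([c*d[0]+s*d[1],-s*d[0]+c*d[1]])
def delta(xyz,yang=np.degrees(YAW)):
    s=st(); R=Ro.from_rotvec(s['tcp_rot']); a=np.radians(yang)
    y=np.array([np.cos(a),np.sin(a),0]); z=np.array([0,0,-1.]); Rt=Ro.from_matrix(np.c_[np.cross(y,z),y,z])
    rv=np.degrees((Rt*R.inv()).as_rotvec())
    print('dcm',((np.array(xyz)-s['tcp_pos'])/10).round(2),'turn',rv.round(2), 'rack xy',inrk(s['tcp_pos']).round(1))
E
python3 -c "
from h import *
delta([*rk(0,203),134])"
```

```text
0.1 [188.8 647.3 205.8] [-4.44e-01 -3.11e+00  3.00e-03] F [-0.7  0.4  0.7] w 85.3
dcm [ 45.66 -43.67  -7.18] turn [ 7.000e-02 -1.100e-01 -7.907e+01] rack xy [-495.2  595.4]
```

Call:
play_rows(steps=[{"rx": 0, "ry": 0, "rz": 0, "x": 0, "y": 0, "z": 5, "hand": 5}, {"rx": 0, "ry": 0, "rz": -45, "x": 25, "y": -24, "z": 5, "hand": 5}, {"rx": 0, "ry": 0, "rz": -45, "x": 25, "y": -24, "z": 5, "hand": 5}, {"rx": 0, "ry": 0, "rz": -45, "x": 25, "y": -24, "z": 5, "hand": 5}, {"rx": 0, "ry": 0, "rz": -45, "x": 25, "y": -24, "z": 5, "hand": 5}, {"rx": 0, "ry": 0, "rz": -45, "x": 25, "y": -24, "z": 5, "hand": 5}, {"rx": 0, "ry": 0, "rz": -45, "x": 25, "y": -24, "z": 5, "hand": 5}, {"rx": 0, "ry": 0, "rz": -45, "x": 25, "y": -24, "z": 5, "hand": 5}], force=40)

```text
t: 0.9
tcp_pos: [439.9, 405.3, 255.3]
tcp_rot: [-1.602, -2.701, 0.004]
wrist_force: [0.5, 0.4, -0.1]
gripper_width: 50.1
```

```bash
python3 -c "
from h import *
delta([*rk(0,203),134])"
```

```text
0.9 [439.9 405.3 255.3] [-1.602 -2.701  0.004] F [ 0.5  0.4 -0.1] w 50.1
dcm [ 20.55 -19.47 -12.13] turn [  0.04  -0.15 -34.  ] rack xy [-222.7  377.8]
```

Call:
play_rows(steps=[{"rx": 0, "ry": 0, "rz": -34, "x": 20.55, "y": -19.5, "z": -4, "hand": 5}, {"rx": 0, "ry": 0, "rz": -34, "x": 20.55, "y": -19.5, "z": -4, "hand": 5}, {"rx": 0, "ry": 0, "rz": -34, "x": 20.55, "y": -19.5, "z": -4, "hand": 5}, {"rx": 0, "ry": 0, "rz": -34, "x": 20.55, "y": -19.5, "z": -4, "hand": 5}, {"rx": 0, "ry": 0, "rz": -34, "x": 20.55, "y": -19.5, "z": -4, "hand": 5}, {"rx": 0, "ry": 0, "rz": -34, "x": 20.55, "y": -19.5, "z": -4, "hand": 5}, {"rx": 0, "ry": 0, "rz": -34, "x": 20.55, "y": -19.5, "z": -4, "hand": 5}, {"rx": 0, "ry": 0, "rz": -34, "x": 20.55, "y": -19.5, "z": -4, "hand": 5}])

```text
t: 1.7
tcp_pos: [645.1, 209.4, 214.0]
tcp_rot: [-2.322, -2.111, 0.006]
wrist_force: [0.1, 0.6, 0.1]
gripper_width: 50.4
```

```bash
python3 -c "
from h import *
delta([*rk(0,203),134])
a=cap('top','t1.png'); b=cap('side','s1.png')
cv2.imwrite('pics/m1.png',np.hstack([cv2.resize(a[160:230,180:280,::-1],(400,280)),cv2.resize(b[100:240,200:400,::-1],(400,280))]))"
```

```text
1.7 [645.1 209.4 214. ] [-2.322 -2.111  0.006] F [0.1 0.6 0.1] w 50.4
dcm [ 0.03  0.12 -8.  ] turn [ 0.   -0.29  0.12] rack xy [-1.000e-01  2.018e+02]
```

View pics/m1.png

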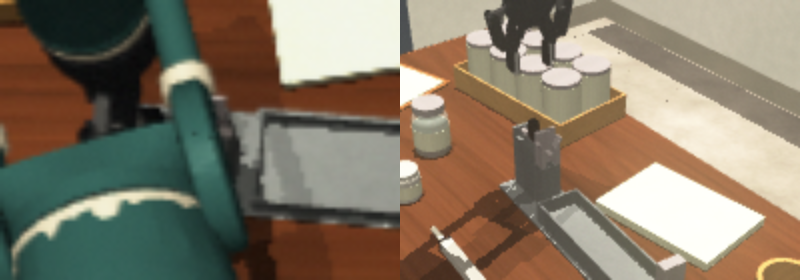

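Side view: the open fingers are directly above the black tab. I'll descend and grip it.

Call:
play_rows(steps=[{"rx": 0, "ry": -0.3, "rz": 0, "x": 0, "y": 0.1, "z": -4, "hand": 5}, {"rx": 0, "ry": -0.3, "rz": 0, "x": 0, "y": 0.1, "z": -7, "hand": 5}, {"rx": 0, "ry": -0.3, "rz": 0, "x": 0, "y": 0.1, "z": -8, "hand": 5}, {"rx": 0, "ry": -0.3, "rz": 0, "x": 0, "y": 0.1, "z": -8, "hand": 3}, {"rx": 0, "ry": -0.3, "rz": 0, "x": 0, "y": 0.1, "z": -8, "hand": 0.8}, {"rx": 0, "ry": -0.3, "rz": 0, "x": 0, "y": 0.1, "z": -8, "hand": 0.8}, {"rx": 0, "ry": -0.3, "rz": 0, "x": 0, "y": 0.1, "z": -8, "hand": 0.8}, {"rx": 0, "ry": -0.3, "rz": 0, "x": 0, "y": 0.1, "z": -8, "hand": 0.8}], force=30)

```text
t: 2.6
tcp_pos: [645.4, 212.2, 136.6]
tcp_rot: [2.32, 2.115, 0.006]
wrist_force: [0.8, -0.4, -0.1]
gripper_width: 7.8
```

```bash
python3 -c "
from h import *
delta([*rk(0,228),134])
b=cap('side','s2.png')
cv2.imwrite('pics/m2.png',cv2.resize(b[110:210,210:350,::-1],(560,400)))"
```

```text
2.6 [645.4 212.2 136.6] [2.32  2.115 0.006] F [ 0.8 -0.4 -0.1] w 7.8
dcm [ 0.23  2.33 -0.26] turn [-0.06  0.22 -0.03] rack xy [-1.000e-01  2.046e+02]
```

View pics/m2.png

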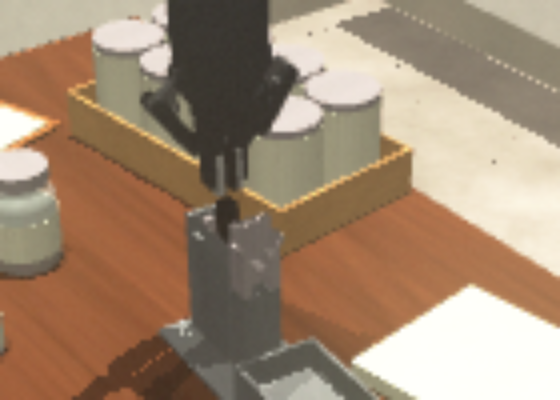

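```bash
python3 -c "
from h import *
for z in(113,122,136,149): print(z,proj('side',[645.4,212.2,z]),proj('top',[645.4,212.2,z]))
b=cap('side','s3.png'); 
cv2.imwrite('pics/m3.png',cv2.resize(b[120:190,230:300,::-1],(700,700),interpolation=2))"
```

```text
113 [266.40611278 169.48285572] [218.28885877 191.56041088]
122 [266.32493124 167.12731965] [217.89436166 190.85669891]
136 [266.19721113 163.42143567] [217.27019668 189.74330072]
149 [266.07701855 159.93396823] [216.6788565  188.68845606]
```

View pics/m3.png

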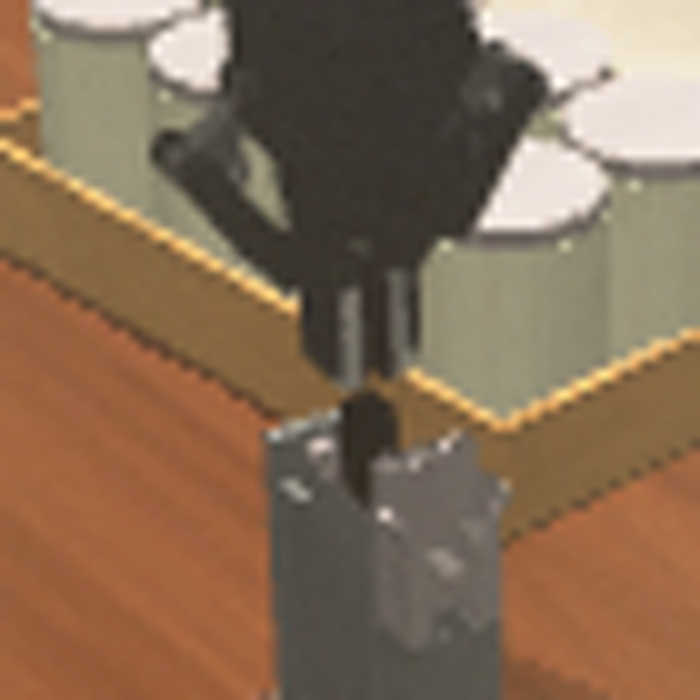

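```bash
python3 -c "
from h import *
for z in(192,206,225): print(z,proj('side',[188.8,647.3,z]))
for z in(190,200,214,225): print(z,proj('side',[645.1,209.4,z]))
a=cv2.imread('pics/side0.png')[60:160,20:120]; c=cv2.imread('pics/s1.png')[70:170,220:320]
cv2.imwrite('pics/m4.png',np.hstack([cv2.resize(x,(400,400),interpolation=2) for x in(a,c)]))
t=cap('top','t3.png'); cv2.imwrite('pics/m5.png',cv2.resize(t[150:240,170:290,::-1],(720,540),interpolation=2))"
```

```text
192 [ 76.05306679 137.7354672 ]
206 [ 74.62361636 133.87147359]
225 [ 72.65203393 128.54202547]
190 [266.12098394 149.0098145 ]
200 [266.02557587 146.17902091]
214 [265.89035134 142.16685823]
225 [265.78272585 138.97356948]
```

View pics/m4.png

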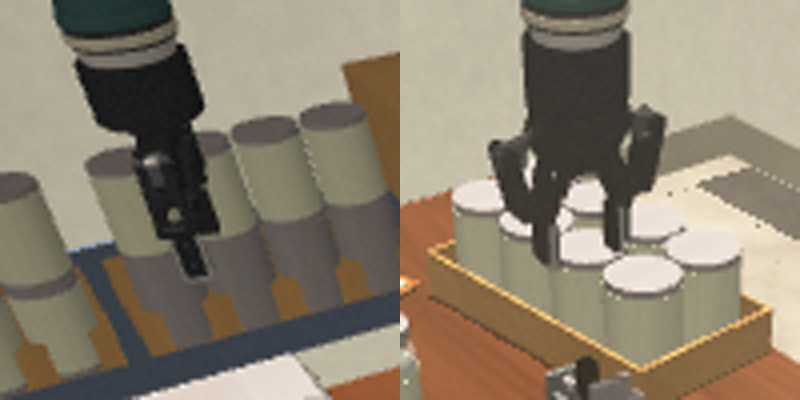

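View pics/m5.png

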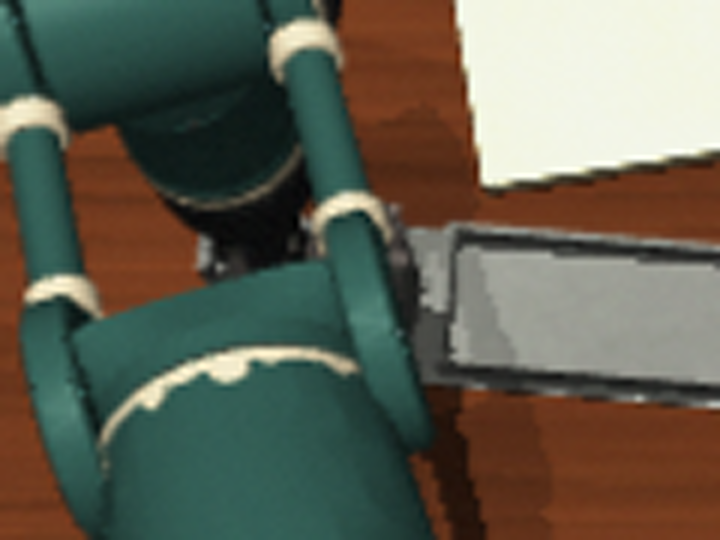

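```bash
python3 -c "
from h import *
for X,ob in(([188.8,647.3,205],(68.7,129)),([645.1,209.4,208],(265,134)),([645.4,212.2,123],(267,158.5))):
    X=np.array(X,float);p0=proj('side',X)
    print('need',(np.array(ob)-p0).round(1))
    rad=X*[1,1,0];rad/=np.linalg.norm(rad)
    for nm,v in(('x',[1,0,0]),('y',[0,1,0]),('z',[0,0,1]),('rad',rad),('tan',[-rad[1],rad[0],0])): print(nm,((proj('side',X+20*np.array(v))-p0)).round(1))
"
```

```text
need [-6.  -5.1]
x [ 6.4 -1.7]
y [-1.6 -2.2]
z [-2.1 -5.6]
rad [ 0.3 -2.6]
tan [-6.7  1. ]
need [-0.9 -9.9]
x [ 5.2 -1.9]
y [-3.7 -2.4]
z [-0.2 -5.8]
rad [ 3.8 -2.5]
tan [-5.1 -1.7]
need [ 0.7 -8.4]
x [ 5. -2.]
y [-3.5 -2.6]
z [-0.2 -5.3]
rad [ 3.6 -2.7]
tan [-4.9 -1.8]
```

The fingers closed to 7.8 mm on nothing. In the side view the tips at (267,158) sit just above the tab, about 30 mm higher than the reading implies. I'll reopen and go lower in small steps, checking force.

Call:
play_rows(steps=[{"rx": 0, "ry": 0, "rz": 0, "x": 0, "y": 0, "z": 0, "hand": 4}, {"rx": 0, "ry": 0, "rz": 0, "x": 0, "y": 0, "z": 0, "hand": 4}, {"rx": 0, "ry": 0, "rz": 0, "x": 0, "y": 0, "z": -0.4, "hand": 4}, {"rx": 0, "ry": 0, "rz": 0, "x": 0, "y": 0, "z": -0.8, "hand": 4}, {"rx": 0, "ry": 0, "rz": 0, "x": 0, "y": 0, "z": -1.0, "hand": 4}, {"rx": 0, "ry": 0, "rz": 0, "x": 0, "y": 0, "z": -1.0, "hand": 4}])

```text
t: 3.35
tcp_pos: [644.2, 211.8, 124.6]
tcp_rot: [2.322, 2.116, 0.001]
wrist_force: [0.7, -0.5, -0.2]
gripper_width: 39.8
```

```bash
python3 -c "
from h import *
st()
b=cap('side','s4.png'); 
cv2.imwrite('pics/m6.png',cv2.resize(b[120:190,230:300,::-1],(700,700)[::1],interpolation=2)[:600])"
```

```text
3.35 [644.2 211.8 124.6] [2.322e+00 2.116e+00 1.000e-03] F [ 0.7 -0.5 -0.2] w 39.8
```

View pics/m6.png

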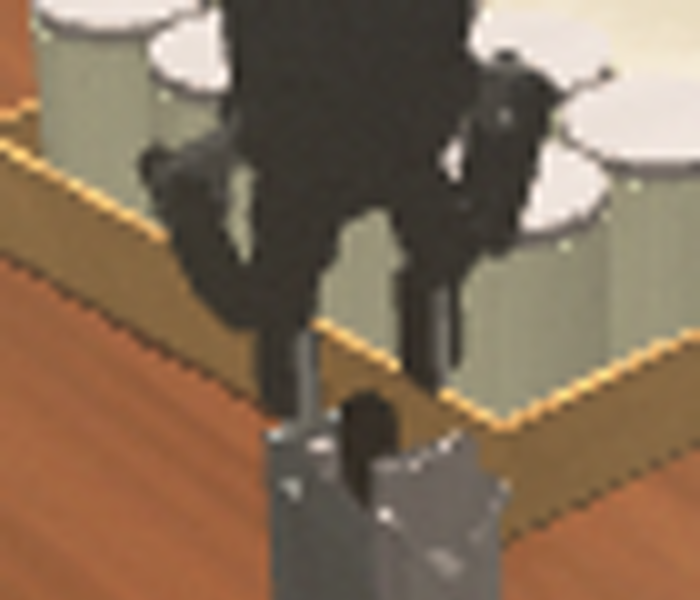

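Call:
play_rows(steps=[{"rx": 0, "ry": 0, "rz": 0, "x": 0.1, "y": 0, "z": -0.4, "hand": 4}, {"rx": 0, "ry": 0, "rz": 0, "x": 0.1, "y": 0, "z": -0.8, "hand": 4}, {"rx": 0, "ry": 0, "rz": 0, "x": 0.1, "y": 0, "z": -1.2, "hand": 4}, {"rx": 0, "ry": 0, "rz": 0, "x": 0.1, "y": 0, "z": -1.5, "hand": 3}, {"rx": 0, "ry": 0, "rz": 0, "x": 0.1, "y": 0, "z": -1.5, "hand": 2}, {"rx": 0, "ry": 0, "rz": 0, "x": 0.1, "y": 0, "z": -1.5, "hand": 0.8}, {"rx": 0, "ry": 0, "rz": 0, "x": 0.1, "y": 0, "z": -1.5, "hand": 0.8}], force=25)

```text
t: 4.1
tcp_pos: [646.6, 211.7, 109.6]
tcp_rot: [2.32, 2.115, 0.004]
wrist_force: [5.0, -0.5, -4.8]
gripper_width: 13.1
```

```bash
python3 -c "
from h import *
st()
b=cap('side','s5.png'); 
cv2.imwrite('pics/m7.png',cv2.resize(b[120:190,230:300,::-1],(700,700)[::1],interpolation=2)[:600])"
```

```text
4.1 [646.6 211.7 109.6] [2.32  2.115 0.004] F [ 5.  -0.5 -4.8] w 13.1
```

View pics/m7.png

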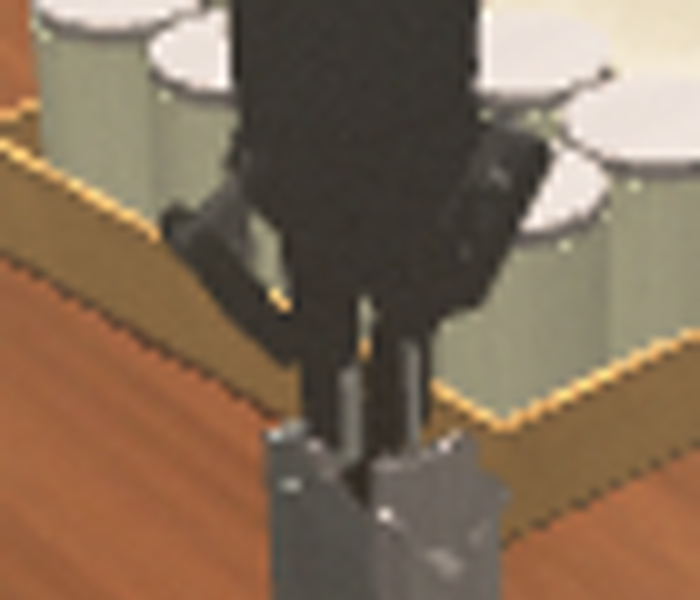

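Width 13.1 mm: the tab is gripped. The reported z runs about 30 mm below the true height here. Now I pull the lock back toward +y.

Call:
play_rows(steps=[{"rx": 0, "ry": 0, "rz": 0, "x": 0.1, "y": 0.5, "z": 0, "hand": 0.8}, {"rx": 0, "ry": 0, "rz": 0, "x": 0.15, "y": 1.0, "z": 0, "hand": 0.8}, {"rx": 0, "ry": 0, "rz": 0, "x": 0.2, "y": 1.5, "z": 0, "hand": 0.8}, {"rx": 0, "ry": 0, "rz": 0, "x": 0.25, "y": 1.9, "z": 0, "hand": 0.8}, {"rx": 0, "ry": 0, "rz": 0, "x": 0.25, "y": 1.9, "z": 0, "hand": 0.8}])

```text
t: 4.65
tcp_pos: [648.6, 231.9, 109.5]
tcp_rot: [2.321, 2.116, 0.004]
wrist_force: [-1.0, 0.9, -0.8]
gripper_width: 13.4
```

```bash
python3 -c "
from h import *
st()"
```

```text
4.65 [648.6 231.9 109.5] [2.321 2.116 0.004] F [-1.   0.9 -0.8] w 13.4
```

Call:
play_rows(steps=[{"rx": 0, "ry": 0, "rz": 0, "x": 0.03, "y": 0.3, "z": 0, "hand": 0.8}, {"rx": 0, "ry": 0, "rz": 0, "x": 0.06, "y": 0.6, "z": 0, "hand": 0.8}, {"rx": 0, "ry": 0, "rz": 0, "x": 0.06, "y": 0.6, "z": 0, "hand": 0.8}])

```text
t: 4.95
tcp_pos: [648.8, 234.0, 109.6]
tcp_rot: [2.317, 2.114, -0.005]
wrist_force: [-2.5, -11.2, 4.1]
gripper_width: 13.0
```

```bash
python3 -c "
from h import *
st()"
```

```text
4.95 [648.8 234.  109.6] [ 2.317  2.114 -0.005] F [ -2.5 -11.2   4.1] w 13.0
```

Stop reached: -11 N, and the tab reading (648.8,234) matches lock 0 at 227 mm. I'll release, rise, and look.

Call:
play_rows(steps=[{"rx": 0, "ry": 0, "rz": 0, "x": 0, "y": -0.1, "z": 0, "hand": 4}, {"rx": 0, "ry": 0, "rz": 0, "x": 0, "y": -0.1, "z": 0, "hand": 4}, {"rx": 0, "ry": 0, "rz": 0, "x": 0, "y": -0.1, "z": 4, "hand": 4}, {"rx": 0, "ry": 0, "rz": 0, "x": 0, "y": -0.1, "z": 8, "hand": 8.5}, {"rx": 0, "ry": 0, "rz": 0, "x": -10, "y": 6, "z": 8, "hand": 8.5}, {"rx": 0, "ry": 0, "rz": 0, "x": -18.1, "y": 11.3, "z": 8, "hand": 8.5}, {"rx": 0, "ry": 0, "rz": 0, "x": -18.1, "y": 11.3, "z": 8, "hand": 8.5}, {"rx": 0, "ry": 0, "rz": 0, "x": -18.1, "y": 11.3, "z": 8, "hand": 8.5}])

```text
t: 5.75
tcp_pos: [478.3, 341.2, 190.3]
tcp_rot: [2.318, 2.114, -0.001]
wrist_force: [-0.3, 0.3, 0.1]
gripper_width: 84.9
```

```bash
python3 -c "
from h import *
delta([468.2,347,47])
b=cap('side','s6.png'); a=cap('top','t6.png')
cv2.imwrite('pics/m8.png',np.hstack([cv2.resize(b[130:210,230:310,::-1],(400,400),interpolation=2),cv2.resize(b[120:220,160:260,::-1],(400,400),interpolation=2)]))"
```

```text
5.75 [478.3 341.2 190.3] [ 2.318e+00  2.114e+00 -1.000e-03] F [-0.3  0.3  0.1] w 84.9
dcm [ -1.01   0.58 -14.33] turn [ 0.21  0.14 -0.07] rack xy [-178.5  317.5]
```

View pics/m8.png

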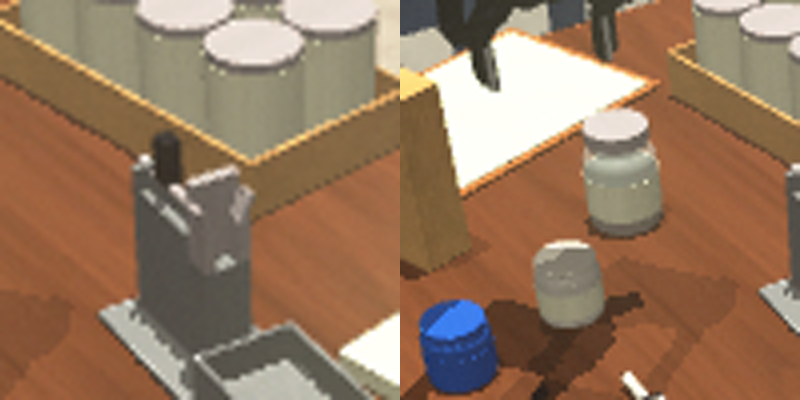

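View pics/t6.png

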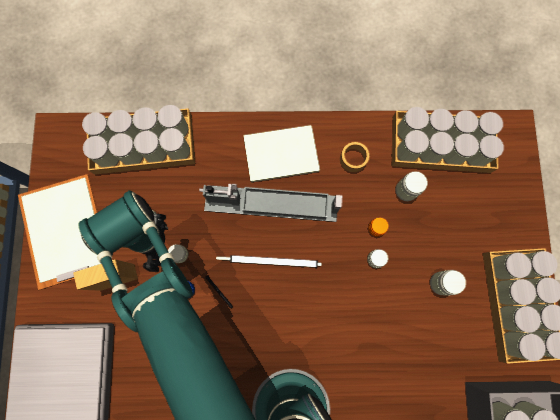

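```bash
python3 -c "
from h import *
for z in(189,205,223): 
  print(z,[ (proj('side',[478.3+s*42,341.2-s*4,z]).round(1),proj('top',[478.3+s*42,341.2-s*4,z]).round(1)) for s in(-1,1)])
cv2.imwrite('pics/m9.png',cv2.resize(cv2.imread('pics/t6.png')[190:290,120:210],(720,800),interpolation=2)[:600])"
```

```text
189 [(array([185.9, 152.2]), array([165.1, 259.3])), (array([211.2, 145.3]), array([169.2, 229.1]))]
205 [(array([185.1, 147.7]), array([163.7, 258.8])), (array([210.6, 140.8]), array([167.8, 228.3]))]
223 [(array([184.1, 142.4]), array([162. , 258.2])), (array([209.9, 135.6]), array([166.2, 227.2]))]
```

View pics/m9.png

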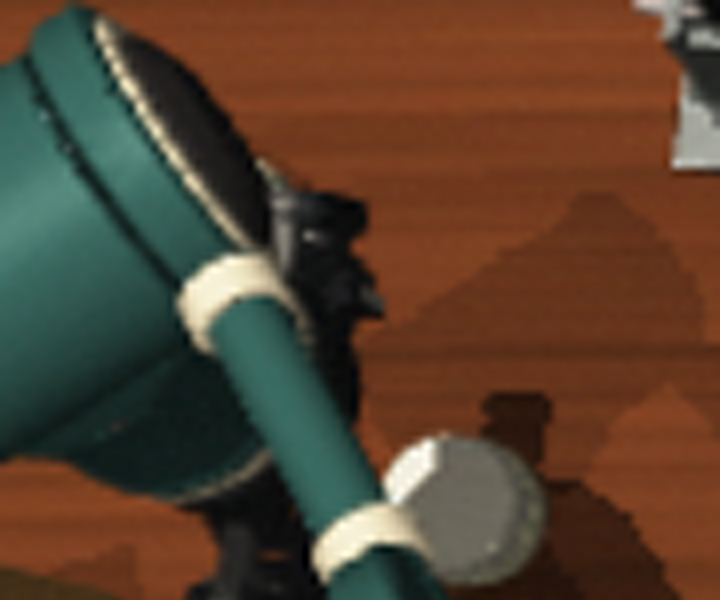

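```bash
python3 -c "
from h import *
im=cv2.imread('pics/top0.png'); hsv=cv2.cvtColor(im,cv2.COLOR_BGR2HSV)
for nm,lo,hi in(('blue',(100,120,150),(130,255,255)),('orange',(10,200,200),(20,255,255))):
    m=cv2.inRange(hsv,lo,hi);k,l,s,c=cv2.connectedComponentsWithStats(m)
    for i in range(1,k):
        if s[i,4]>80: print(nm,s[i],onz('top',c[i],56).round(0))
"
```

```text
blue [174 281  17  17 232] [357. 324.  56.]
orange [372 218  16  16 208] [ 546. -284.   56.]
```

Call:
play_rows(steps=[{"rx": 0.2, "ry": 0, "rz": 0, "x": -1.0, "y": 0.6, "z": -5, "hand": 7.5}, {"rx": 0.2, "ry": 0, "rz": 0, "x": -1.0, "y": 0.6, "z": -10, "hand": 7.5}, {"rx": 0.2, "ry": 0, "rz": 0, "x": -1.0, "y": 0.6, "z": -13, "hand": 7.5}, {"rx": 0.2, "ry": 0, "rz": 0, "x": -1.0, "y": 0.6, "z": -15, "hand": 7.5}, {"rx": 0.2, "ry": 0, "rz": 0, "x": -1.0, "y": 0.6, "z": -16, "hand": 7.5}, {"rx": 0.2, "ry": 0, "rz": 0, "x": -1.0, "y": 0.6, "z": -16, "hand": 7.5}])

```text
t: 6.45
tcp_pos: [464.4, 348.7, 28.7]
tcp_rot: [-2.314, -2.123, 0.004]
wrist_force: [-0.2, 0.0, 0.3]
gripper_width: 74.7
```

```bash
python3 -c "
from h import *
delta([468.2,347,47])
b=cap('side','s7.png')
cv2.imwrite('pics/m10.png',cv2.resize(b[130:220,160:250,::-1],(540,540),interpolation=2))"
```

```text
6.45 [464.4 348.7  28.7] [-2.314 -2.123  0.004] F [-0.2  0.   0.3] w 74.7
dcm [ 0.38 -0.17  1.83] turn [ 0.05 -0.13 -0.39] rack xy [-193.   323.7]
```

View pics/m10.png

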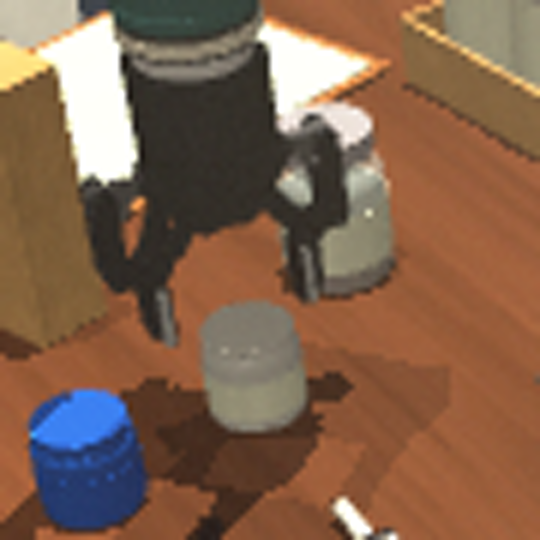

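Call:
play_rows(steps=[{"rx": 0, "ry": 0, "rz": -0.4, "x": 0.4, "y": -0.2, "z": -1, "hand": 7.5}, {"rx": 0, "ry": 0, "rz": -0.4, "x": 0.4, "y": -0.2, "z": -2.2, "hand": 7.5}, {"rx": 0, "ry": 0, "rz": -0.4, "x": 0.4, "y": -0.2, "z": -2.2, "hand": 7.5}, {"rx": 0, "ry": 0, "rz": -0.4, "x": 0.4, "y": -0.2, "z": -2.2, "hand": 5}, {"rx": 0, "ry": 0, "rz": -0.4, "x": 0.4, "y": -0.2, "z": -2.2, "hand": 5}, {"rx": 0, "ry": 0, "rz": -0.4, "x": 0.4, "y": -0.2, "z": -2.2, "hand": 5}], force=30)

```text
t: 7.1
tcp_pos: [469.6, 347.7, 8.7]
tcp_rot: [-2.322, -2.115, -0.002]
wrist_force: [1.0, -0.7, 1.3]
gripper_width: 54.3
```

```bash
python3 -c "
from h import *
delta([468.2,347,47])
b=cap('side','s8.png')
cv2.imwrite('pics/m11.png',cv2.resize(b[130:220,160:250,::-1],(540,540),interpolation=2))"
```

```text
7.1 [469.6 347.7   8.7] [-2.322e+00 -2.115e+00 -2.000e-03] F [ 1.  -0.7  1.3] w 54.3
dcm [-0.14 -0.07  3.83] turn [-0.06  0.02  0.01] rack xy [-187.7  323.2]
```

View pics/m11.png

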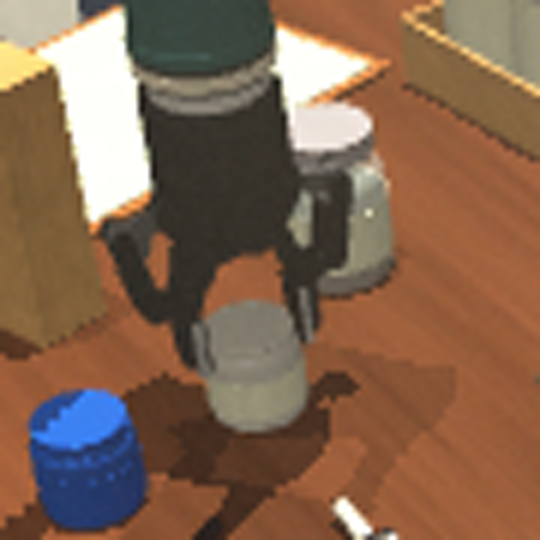

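Call:
play_rows(steps=[{"rx": 0, "ry": 0, "rz": 0, "x": 0, "y": 0, "z": 2, "hand": 5}, {"rx": 0, "ry": 0, "rz": 0, "x": 0, "y": 0, "z": 5, "hand": 5}, {"rx": 0, "ry": 0, "rz": 0, "x": 0, "y": 0, "z": 9, "hand": 5}, {"rx": 0, "ry": 0, "rz": 0, "x": 0, "y": 0, "z": 13, "hand": 5}, {"rx": 0, "ry": 0, "rz": 0, "x": 0, "y": 0, "z": 17, "hand": 5}, {"rx": 0, "ry": 0, "rz": 0, "x": 2, "y": -4, "z": 18, "hand": 5}, {"rx": 0, "ry": 0, "rz": 0, "x": 4, "y": -8, "z": 18, "hand": 5}, {"rx": 0, "ry": 0, "rz": 0, "x": 6, "y": -12, "z": 18, "hand": 5}], force=40)

```text
t: 7.95
tcp_pos: [530.3, 226.9, 189.7]
tcp_rot: [2.32, 2.117, 0.005]
wrist_force: [1.3, 0.9, -1.2]
gripper_width: 53.5
```

```bash
python3 -c "
from h import *
delta([*rk(0,50),60])
b=cap('side','s9.png')
cv2.imwrite('pics/m12.png',cv2.resize(b[80:220,160:300,::-1],(560,560),interpolation=2))"
```

```text
7.95 [530.3 226.9 189.7] [2.32  2.117 0.005] F [ 1.3  0.9 -1.2] w 53.5
dcm [ 10.08 -16.87 -12.97] turn [-0.1   0.14 -0.09] rack xy [-116.1  208.6]
```

View pics/m12.png

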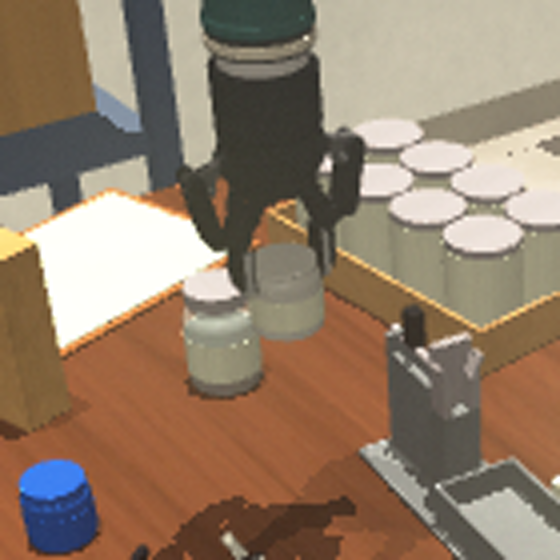

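The can is held upright. Moving above the lane.

Call:
play_rows(steps=[{"rx": 0, "ry": 0, "rz": 0, "x": 2.5, "y": -4.2, "z": 0, "hand": 5}, {"rx": 0, "ry": 0, "rz": 0, "x": 5, "y": -8.4, "z": 0, "hand": 5}, {"rx": 0, "ry": 0, "rz": 0, "x": 7.5, "y": -12.6, "z": 0, "hand": 5}, {"rx": 0, "ry": 0, "rz": 0, "x": 10.1, "y": -16.9, "z": 0, "hand": 5}, {"rx": 0, "ry": 0, "rz": 0, "x": 10.1, "y": -16.9, "z": -4, "hand": 5}, {"rx": 0, "ry": 0, "rz": 0, "x": 10.1, "y": -16.9, "z": -8, "hand": 5}, {"rx": 0, "ry": 0, "rz": 0, "x": 10.1, "y": -16.9, "z": -10, "hand": 5}, {"rx": 0, "ry": 0, "rz": 0, "x": 10.1, "y": -16.9, "z": -10, "hand": 5}])

```text
t: 8.8
tcp_pos: [629.7, 50.8, 83.7]
tcp_rot: [-2.324, -2.113, 0.012]
wrist_force: [-0.9, -0.5, -2.3]
gripper_width: 53.6
```

```bash
python3 -c "
from h import *
delta([*rk(0,50),28])
b=cap('side','s10.png');a=cap('top','t10.png')
cv2.imwrite('pics/m13.png',np.hstack([cv2.resize(b[130:270,240:380,::-1],(400,400),interpolation=2),cv2.resize(a[160:260,220:320,::-1],(400,400),interpolation=2)]))"
```

```text
8.8 [629.7  50.8  83.7] [-2.324 -2.113  0.012] F [-0.9 -0.5 -2.3] w 53.6
dcm [ 0.14  0.75 -5.57] turn [ 0.28 -0.34  0.13] rack xy [-0.7 42.4]
```

View pics/m13.png

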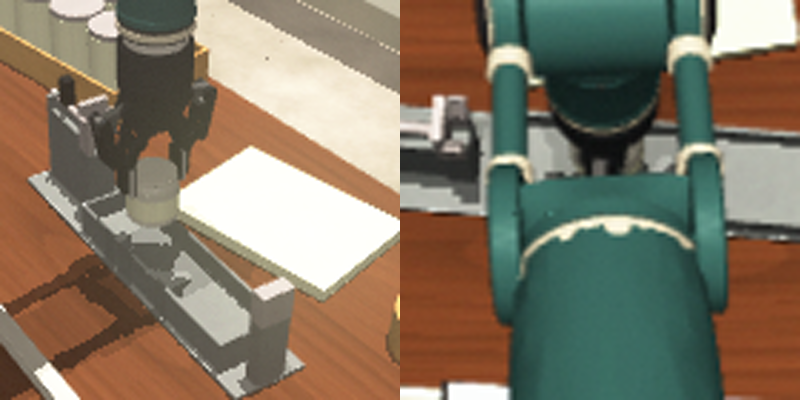

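Call:
play_rows(steps=[{"rx": 0.3, "ry": -0.3, "rz": 0, "x": 0.15, "y": 0.3, "z": -2, "hand": 5}, {"rx": 0.3, "ry": -0.3, "rz": 0, "x": 0.15, "y": 0.3, "z": -3.5, "hand": 5}, {"rx": 0.3, "ry": -0.3, "rz": 0, "x": 0.15, "y": 0.3, "z": -4.8, "hand": 5}, {"rx": 0.3, "ry": -0.3, "rz": 0, "x": 0.15, "y": 0.3, "z": -5.4, "hand": 5}, {"rx": 0.3, "ry": -0.3, "rz": 0, "x": 0.15, "y": 0.3, "z": -5.6, "hand": 5}, {"rx": 0.3, "ry": -0.3, "rz": 0, "x": 0.15, "y": 0.3, "z": -5.6, "hand": 5}])

```text
t: 9.5
tcp_pos: [635.4, 54.3, 32.9]
tcp_rot: [2.32, 2.111, 0.01]
wrist_force: [0.7, 0.5, -2.4]
gripper_width: 53.3
```

```bash
python3 -c "
from h import *
delta([*rk(0,50),28])
b=cap('side','s11.png')
cv2.imwrite('pics/m14.png',cv2.resize(b[130:270,240:380,::-1],(560,560),interpolation=2))"
```

```text
9.5 [635.4  54.3  32.9] [2.32  2.111 0.01 ] F [ 0.7  0.5 -2.4] w 53.3
dcm [-0.43  0.4  -0.49] turn [-0.04  0.47  0.09] rack xy [ 4.6 46.4]
```

View pics/m14.png

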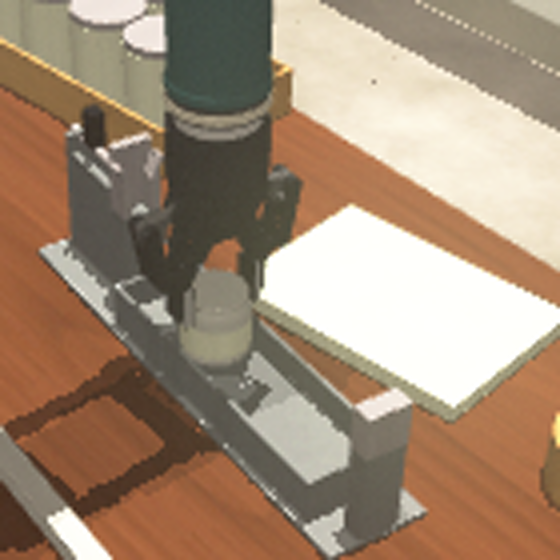

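Call:
play_rows(steps=[{"rx": 0, "ry": 0.3, "rz": 0, "x": -0.4, "y": 0, "z": 0, "hand": 5}, {"rx": 0, "ry": 0.3, "rz": 0, "x": -0.4, "y": 0, "z": -0.3, "hand": 5}, {"rx": 0, "ry": 0.3, "rz": 0, "x": -0.4, "y": 0, "z": -0.5, "hand": 5}, {"rx": 0, "ry": 0.3, "rz": 0, "x": -0.4, "y": 0, "z": -0.5, "hand": 5}])

```text
t: 9.95
tcp_pos: [631.5, 54.3, 28.0]
tcp_rot: [2.323, 2.113, 0.004]
wrist_force: [-0.6, -1.0, -2.1]
gripper_width: 53.3
```

```bash
python3 -c "
from h import *
delta([*rk(0,50),28])"
```

```text
9.95 [631.5  54.3  28. ] [2.323 2.113 0.004] F [-0.6 -1.  -2.1] w 53.3
dcm [-0.03  0.4   0.  ] turn [-0.04  0.18  0.09] rack xy [ 0.7 46. ]
```

Call:
play_rows(steps=[{"rx": 0, "ry": 0, "rz": 0, "x": 0, "y": 0, "z": -0.2, "hand": 5}, {"rx": 0, "ry": 0, "rz": 0, "x": 0, "y": 0, "z": -0.3, "hand": 5}, {"rx": 0, "ry": 0, "rz": 0, "x": 0, "y": 0, "z": -0.3, "hand": 5}])

```text
t: 10.25
tcp_pos: [631.9, 54.4, 26.8]
tcp_rot: [2.323, 2.113, 0.005]
wrist_force: [-3.3, 0.1, 7.0]
gripper_width: 53.8
```

```bash
python3 -c "
from h import *
delta([*rk(0,50),28])"
```

```text
10.25 [631.9  54.4  26.8] [2.323 2.113 0.005] F [-3.3  0.1  7. ] w 53.8
dcm [-0.08  0.39  0.12] turn [-0.04  0.21  0.09] rack xy [ 1.1 46.2]
```

Contact with the lane floor (7 N). Releasing and rising, then on to can 2.

Call:
play_rows(steps=[{"rx": 0, "ry": 0, "rz": 0, "x": 0, "y": 0, "z": 0, "hand": 7.2}, {"rx": 0, "ry": 0, "rz": 0, "x": 0, "y": 0, "z": 0, "hand": 7.2}, {"rx": 0, "ry": 0, "rz": 0, "x": 0, "y": 0, "z": 2, "hand": 7.2}, {"rx": 0, "ry": 0, "rz": 0, "x": 0, "y": 0, "z": 6, "hand": 7.2}, {"rx": 0, "ry": 0, "rz": 0, "x": 0, "y": 0, "z": 11, "hand": 7.2}, {"rx": 0, "ry": 0, "rz": 0, "x": -3, "y": -4, "z": 15, "hand": 7.2}, {"rx": 0, "ry": 0, "rz": 0, "x": -6, "y": -8, "z": 15, "hand": 7.2}, {"rx": 0, "ry": 0, "rz": 0, "x": -9, "y": -12, "z": 15, "hand": 7.2}])

```text
t: 11.05
tcp_pos: [550.1, -57.4, 179.4]
tcp_rot: [2.317, 2.112, 0.01]
wrist_force: [0.8, -0.3, -0.7]
gripper_width: 71.8
```

```bash
python3 -c "
from h import *
delta([445.6,-277.6,27])
b=cap('side','s12.png');a=cap('top','t12.png')
cv2.imwrite('pics/m15.png',np.hstack([cv2.resize(b[150:270,240:360,::-1],(400,400),interpolation=2),cv2.resize(a[160:280,180:300,::-1],(400,400),interpolation=2)]))
for n,im in(('top',a),('side',b)):
    hsv=cv2.cvtColor(im,cv2.COLOR_RGB2HSV); m=((hsv[...,1]<40)&(hsv[...,2]>225)).astype('uint8')
    k,l,s,c=cv2.connectedComponentsWithStats(m)
    for i in range(1,k):
        if s[i,4]>60: print(n,s[i],onz(n,c[i],56)[:2].round(1))
"
```

```text
11.05 [550.1 -57.4 179.4] [2.317 2.112 0.01 ] F [ 0.8 -0.3 -0.7] w 71.8
dcm [-10.45 -22.02 -15.24] turn [ 0.02  0.53 -0.01] rack xy [-70.  -72.8]
top [ 244  126   75   55 2990] [788.3  25.7]
top [406 172  21  21 339] [ 685.6 -407.5]
top [  22  178   83  104 5783] [544.1 698.4]
top [263 191  16  15 196] [636.5  55.9]
top [371 250  17  16 202] [ 445.9 -276.9]
top [232 256  54   9 311] [442.7  93.9]
top [443 271  22  23 387] [ 369.6 -502.3]
side [248 110  17   7  95] [936.8 711.3]
side [233 115  18   7  99] [852.9 703.7]
side [260 115  19  14 134] [943.5 607.8]
side [245 121  31  15 228] [866.  573.9]
side [ 167  128   55   39 1136] [564.9 614. ]
side [271 134   9   9  61] [863.7 460.7]
side [ 314  145   86   51 1654] [956.3  92. ]
side [  48  149   67   43 1785] [164.2 685.6]
side [ 285  182   97   50 2158] [752.  -17.3]
side [ 400  196  160  100 3260] [ 950.7 -376.1]
side [221 219  32  36 252] [425.3  47.5]
side [447 244  32  22 487] [ 865.7 -376.9]
side [251 257  17  17 114] [415.9 -80.3]
side [ 474  264   68   48 1258] [ 855.2 -508.9]
side [411 268  30  25 510] [ 719.8 -369.5]
side [ 16 270  54  19  72] [-40.3 225.7]
side [308 301  22  18 314] [ 445.1 -278.5]
side [539 309  21  28 422] [ 838.9 -614.8]
side [ 344  369   38   40 1096] [ 392.2 -467.8]
```

View pics/m15.png

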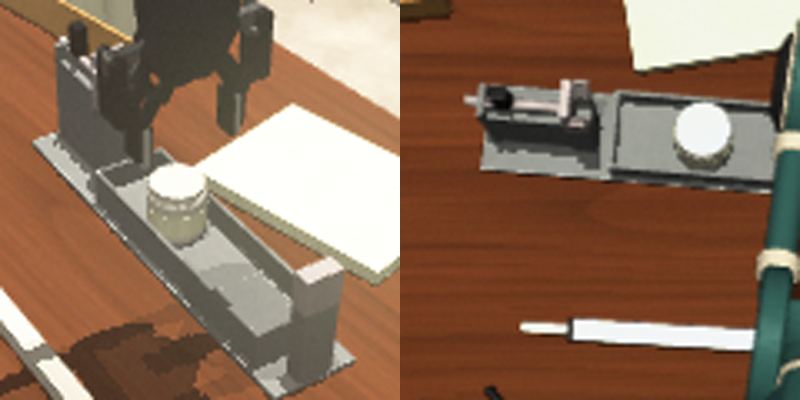

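Can 1 stands in the lane, and can 2 has not moved. Going for can 2.

Call:
play_rows(steps=[{"rx": 0, "ry": 0.5, "rz": 0, "x": -2, "y": -4.4, "z": 0, "hand": 7.4}, {"rx": 0, "ry": 0.5, "rz": 0, "x": -4, "y": -8.8, "z": 0, "hand": 7.4}, {"rx": 0, "ry": 0.5, "rz": 0, "x": -6, "y": -13.2, "z": 0, "hand": 7.4}, {"rx": 0, "ry": 0.5, "rz": 0, "x": -8, "y": -17.6, "z": 0, "hand": 7.4}, {"rx": 0, "ry": 0.5, "rz": 0, "x": -10.45, "y": -22, "z": -3, "hand": 7.4}, {"rx": 0, "ry": 0.5, "rz": 0, "x": -10.45, "y": -22, "z": -7, "hand": 7.4}, {"rx": 0, "ry": 0.5, "rz": 0, "x": -10.45, "y": -22, "z": -10, "hand": 7.4}, {"rx": 0, "ry": 0.5, "rz": 0, "x": -10.45, "y": -22, "z": -10, "hand": 7.4}])

```text
t: 11.95
tcp_pos: [437.7, -277.8, 71.9]
tcp_rot: [-2.32, -2.099, 0.011]
wrist_force: [-0.3, 0.7, -0.2]
gripper_width: 73.8
```

```bash
python3 -c "
from h import *
delta([445.6,-277.6,7])"
```

```text
11.95 [ 437.7 -277.8   71.9] [-2.32  -2.099  0.011] F [-0.3  0.7 -0.2] w 73.8
dcm [ 0.79  0.02 -6.49] turn [-0.27 -0.79  0.4 ] rack xy [-161.4 -302.6]
```

Call:
play_rows(steps=[{"rx": -0.3, "ry": -0.8, "rz": 0.4, "x": 0.8, "y": 0, "z": 0, "hand": 7.4}, {"rx": -0.3, "ry": -0.8, "rz": 0.4, "x": 0.8, "y": 0, "z": -1.0, "hand": 7.4}, {"rx": -0.3, "ry": -0.8, "rz": 0.4, "x": 0.8, "y": 0, "z": -1.5, "hand": 7.4}, {"rx": -0.3, "ry": -0.8, "rz": 0.4, "x": 0.8, "y": 0, "z": -1.5, "hand": 7.4}])

```text
t: 12.35
tcp_pos: [446.1, -277.5, 57.0]
tcp_rot: [2.321, 2.116, -0.0]
wrist_force: [-0.7, 0.4, 0.1]
gripper_width: 74.0
```

```bash
python3 -c "
from h import *
delta([445.6,-277.6,7])
b=cap('side','s13.png')
cv2.imwrite('pics/m16.png',cv2.resize(b[240:350,260:370,::-1],(550,550),interpolation=2))"
```

```text
12.35 [ 446.1 -277.5   57. ] [ 2.321  2.116 -0.   ] F [-0.7  0.4  0.1] w 74.0
dcm [-0.05 -0.01 -5.  ] turn [ 0.04  0.02 -0.05] rack xy [-153.1 -301.5]
```

View pics/m16.png

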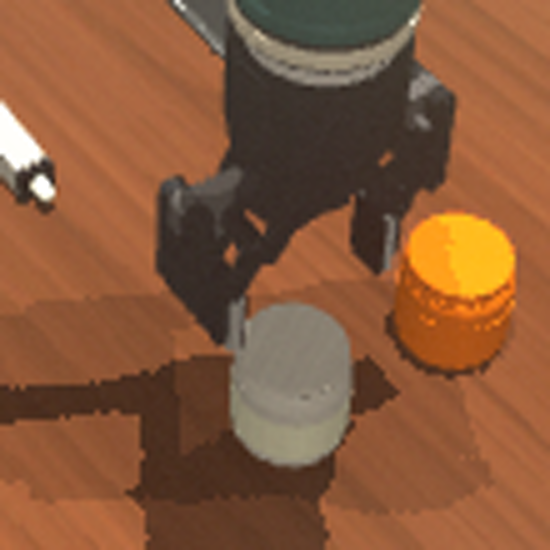

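Call:
play_rows(steps=[{"rx": 0, "ry": 0, "rz": 0, "x": 0, "y": 0, "z": -2, "hand": 7.4}, {"rx": 0, "ry": 0, "rz": 0, "x": 0, "y": 0, "z": -4, "hand": 7.4}, {"rx": 0, "ry": 0, "rz": 0, "x": 0, "y": 0, "z": -4.9, "hand": 7.4}, {"rx": 0, "ry": 0, "rz": 0, "x": 0, "y": 0, "z": -4.9, "hand": 7.4}, {"rx": 0, "ry": 0, "rz": 0, "x": 0, "y": 0, "z": -4.9, "hand": 5}, {"rx": 0, "ry": 0, "rz": 0, "x": 0, "y": 0, "z": -4.9, "hand": 5}, {"rx": 0, "ry": 0, "rz": 0, "x": 0, "y": 0, "z": -4.9, "hand": 5}, {"rx": 0, "ry": 0, "rz": 0, "x": 0, "y": 0, "z": -4.9, "hand": 5}], force=40)

```text
t: 13.2
tcp_pos: [447.2, -278.5, 9.7]
tcp_rot: [2.319, 2.114, 0.001]
wrist_force: [-0.6, 0.1, 5.5]
gripper_width: 53.5
```

```bash
python3 -c "
from h import *
delta([445.6,-277.6,7])
b=cap('side','s14.png')
cv2.imwrite('pics/m17.png',cv2.resize(b[240:350,260:370,::-1],(550,550),interpolation=2))"
```

```text
13.2 [ 447.2 -278.5    9.7] [2.319e+00 2.114e+00 1.000e-03] F [-0.6  0.1  5.5] w 53.5
dcm [-0.16  0.09 -0.27] turn [ 0.13  0.15 -0.04] rack xy [-151.8 -302.4]
```

View pics/m17.png

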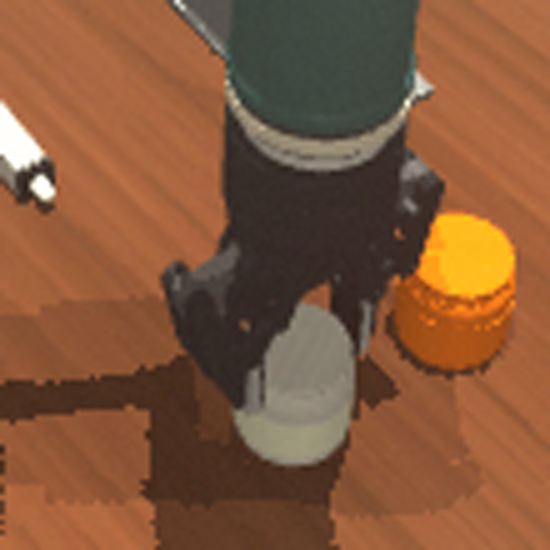

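Call:
play_rows(steps=[{"rx": 0, "ry": 0, "rz": 0, "x": 0, "y": 0, "z": 2, "hand": 5}, {"rx": 0, "ry": 0, "rz": 0, "x": 0, "y": 0, "z": 5, "hand": 5}, {"rx": 0, "ry": 0, "rz": 0, "x": 0, "y": 0, "z": 9, "hand": 5}, {"rx": 0, "ry": 0, "rz": 0, "x": 0, "y": 0, "z": 13, "hand": 5}, {"rx": 0, "ry": 0, "rz": 0, "x": 2, "y": 2, "z": 15.5, "hand": 5}, {"rx": 0, "ry": 0, "rz": 0, "x": 4, "y": 6, "z": 15.5, "hand": 5}, {"rx": 0, "ry": 0, "rz": 0, "x": 6, "y": 10, "z": 15.5, "hand": 5}, {"rx": 0, "ry": 0, "rz": 0, "x": 9, "y": 13, "z": 15.5, "hand": 5}])

```text
t: 14.05
tcp_pos: [536.4, -146.4, 164.5]
tcp_rot: [2.32, 2.115, -0.0]
wrist_force: [0.8, -0.4, -2.2]
gripper_width: 53.3
```

```bash
python3 -c "
from h import *
delta([*rk(0,-52),100])"
```

```text
14.05 [ 536.4 -146.4  164.5] [ 2.32   2.115 -0.   ] F [ 0.8 -0.4 -2.2] w 53.3
dcm [ 8.53 10.31 -6.45] turn [ 0.09  0.09 -0.03] rack xy [ -75.3 -162.6]
```

Call:
play_rows(steps=[{"rx": 0, "ry": 0, "rz": 0, "x": 2.5, "y": 3, "z": 0, "hand": 5}, {"rx": 0, "ry": 0, "rz": 0, "x": 5, "y": 6, "z": 0, "hand": 5}, {"rx": 0, "ry": 0, "rz": 0, "x": 7.5, "y": 9, "z": 0, "hand": 5}, {"rx": 0, "ry": 0, "rz": 0, "x": 8.5, "y": 10.3, "z": -1, "hand": 5}, {"rx": 0, "ry": 0, "rz": 0, "x": 8.5, "y": 10.3, "z": -4, "hand": 5}, {"rx": 0, "ry": 0, "rz": 0, "x": 8.5, "y": 10.3, "z": -7, "hand": 5}, {"rx": 0, "ry": 0, "rz": 0, "x": 8.5, "y": 10.3, "z": -8, "hand": 5}, {"rx": 0, "ry": 0, "rz": 0, "x": 8.5, "y": 10.3, "z": -8, "hand": 5}])

```text
t: 14.85
tcp_pos: [618.5, -43.4, 81.4]
tcp_rot: [-2.32, -2.114, 0.007]
wrist_force: [-0.4, 0.1, -2.7]
gripper_width: 53.6
```

```bash
python3 -c "
from h import *
delta([*rk(0,-52),28])
b=cap('side','s15.png')
cv2.imwrite('pics/m18.png',cv2.resize(b[130:270,240:380,::-1],(560,560),interpolation=2))"
```

```text
14.85 [618.5 -43.4  81.4] [-2.32  -2.114  0.007] F [-0.4  0.1 -2.7] w 53.6
dcm [ 0.31  0.01 -5.34] turn [ 0.06 -0.27 -0.01] rack xy [ -3.1 -52.4]
```

View pics/m18.png

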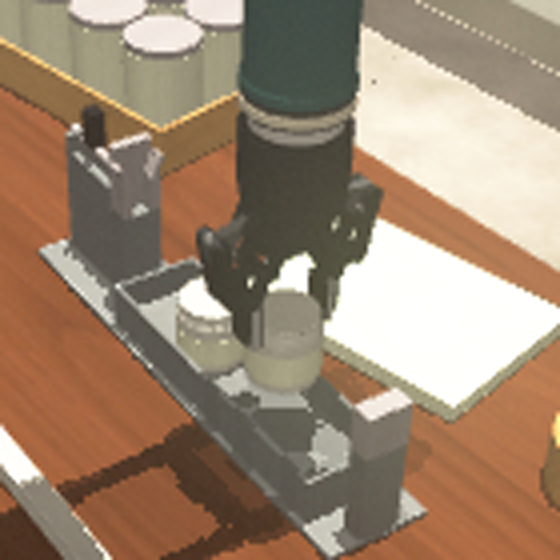

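Call:
play_rows(steps=[{"rx": 0, "ry": -0.3, "rz": 0, "x": 0.2, "y": 0, "z": -1, "hand": 5}, {"rx": 0, "ry": -0.3, "rz": 0, "x": 0.2, "y": 0, "z": -2, "hand": 5}, {"rx": 0, "ry": -0.3, "rz": 0, "x": 0.2, "y": 0, "z": -2.5, "hand": 5}, {"rx": 0, "ry": -0.3, "rz": 0, "x": 0.2, "y": 0, "z": -2.5, "hand": 5}])

```text
t: 15.3
tcp_pos: [621.4, -43.7, 57.5]
tcp_rot: [2.321, 2.114, 0.001]
wrist_force: [-0.8, 0.1, -2.0]
gripper_width: 53.3
```

```bash
python3 -c "
from h import *
delta([*rk(0.5,-52),28])"
```

```text
15.3 [621.4 -43.7  57.5] [2.321e+00 2.114e+00 1.000e-03] F [-0.8  0.1 -2. ] w 53.3
dcm [ 0.08  0.04 -2.95] turn [0.07 0.13 0.01] rack xy [ -0.3 -52.4]
```

Call:
play_rows(steps=[{"rx": 0, "ry": 0, "rz": 0, "x": 0.05, "y": 0, "z": -1, "hand": 5}, {"rx": 0, "ry": 0, "rz": 0, "x": 0.05, "y": 0, "z": -2, "hand": 5}, {"rx": 0, "ry": 0, "rz": 0, "x": 0.05, "y": 0, "z": -2.7, "hand": 5}, {"rx": 0, "ry": 0, "rz": 0, "x": 0.05, "y": 0, "z": -2.9, "hand": 5}, {"rx": 0, "ry": 0, "rz": 0, "x": 0.05, "y": 0, "z": -2.9, "hand": 5}])

```text
t: 15.8
tcp_pos: [621.6, -43.6, 28.1]
tcp_rot: [2.321, 2.114, 0.001]
wrist_force: [0.5, 0.9, -1.8]
gripper_width: 53.3
```

```bash
python3 -c "
from h import *
delta([*rk(0.5,-52),28])"
```

```text
15.8 [621.6 -43.6  28.1] [2.321e+00 2.114e+00 1.000e-03] F [ 0.5  0.9 -1.8] w 53.3
dcm [ 0.05  0.03 -0.01] turn [0.07 0.1  0.01] rack xy [  0.  -52.4]
```

Call:
play_rows(steps=[{"rx": 0, "ry": 0, "rz": 0, "x": 0, "y": 0, "z": -0.15, "hand": 5}, {"rx": 0, "ry": 0, "rz": 0, "x": 0, "y": 0, "z": -0.25, "hand": 5}, {"rx": 0, "ry": 0, "rz": 0, "x": 0, "y": 0, "z": -0.25, "hand": 5}])

```text
t: 16.1
tcp_pos: [622.1, -43.7, 27.7]
tcp_rot: [2.321, 2.114, 0.001]
wrist_force: [-5.1, 1.0, 8.7]
gripper_width: 53.3
```

```bash
python3 -c "
from h import *
st()"
```

```text
16.1 [622.1 -43.7  27.7] [2.321e+00 2.114e+00 1.000e-03] F [-5.1  1.   8.7] w 53.3
```

Call:
play_rows(steps=[{"rx": 0, "ry": 0, "rz": 0, "x": 0, "y": 0, "z": 0, "hand": 7.2}, {"rx": 0, "ry": 0, "rz": 0, "x": 0, "y": 0, "z": 0, "hand": 7.2}, {"rx": 0, "ry": 0, "rz": 0, "x": 0, "y": 0, "z": 2, "hand": 7.2}, {"rx": 0, "ry": 0, "rz": 0, "x": 0, "y": 0, "z": 6, "hand": 7.2}, {"rx": 0, "ry": 0, "rz": 0, "x": 0, "y": 0, "z": 11, "hand": 7.2}, {"rx": 0, "ry": 0, "rz": 0, "x": -4, "y": 0, "z": 12, "hand": 6}, {"rx": 0, "ry": 0, "rz": 0, "x": -8, "y": 2, "z": 12, "hand": 6}, {"rx": 0, "ry": 0, "rz": 0, "x": -12, "y": 4, "z": 12, "hand": 6}])

```text
t: 16.9
tcp_pos: [502.0, -3.7, 148.8]
tcp_rot: [2.321, 2.111, 0.005]
wrist_force: [-1.1, 0.8, -0.3]
gripper_width: 59.9
```

```bash
python3 - <<'E'
from h import *
st()
T=lambda u,v:(190+u/5-.4,170+v/5-.4)
S=lambda u,v:(200+u/4-.375,150+v/4-.375)
for nm,p,z in(('tube+',T(206,445),20),('tube-',T(634,470),20),('tip',T(131,440),10),('nose',T(659,472),10)): print(nm,onz('top',p,z).round(1))
print('side tip',onz('side',S(66,255),10),'nose',onz('side',S(279,521),10))
im=cv2.imread('pics/top0.png'); hsv=cv2.cvtColor(im,cv2.COLOR_BGR2HSV); m=((hsv[...,1]<60)&(hsv[...,2]>200)).astype('uint8'); m[:250]=0;m[275:]=0;m[:,:214]=0;m[:,330:]=0
ys,xs=np.nonzero(m); 
sel=(xs>234)&(xs<314); c=np.polyfit(xs[sel],ys[sel],1); a=onz('top',(234,np.polyval(c,234)),20);b=onz('top',(314,np.polyval(c,314)),20)
print(a,b,'bar axis angle deg',np.degrees(np.arctan2((a-b)[1],(a-b)[0])), 'mid col',xs.min(),xs.max())
b=cap('side','s16.png');a=cap('top','t16.png')
cv2.imwrite('pics/m19.png',np.hstack([cv2.resize(b[150:290,210:350,::-1],(400,400),interpolation=2),cv2.resize(a[160:280,200:350,::-1],(400,320),interpolation=2)[:400].copy() if 0 else cv2.resize(a[160:280,200:320,::-1],(400,400))]))
E
```

```text
16.9 [502.   -3.7 148.8] [2.321 2.111 0.005] F [-1.1  0.8 -0.3] w 59.9
tube+ [450.9 182.1  20. ]
tube- [432.2 -86.9  20. ]
tip [455.5 230.6  10. ]
nose [ 431.5 -103.6   10. ]
side tip [455.9353379 229.6321602  10.       ] nose [ 429.5247553  -103.68690881   10.        ]
[451.39508012 172.04081424  20.        ] [432.99945052 -79.3432542   20.        ] bar axis angle deg 85.81470450908613 mid col 216 320
```

View pics/m19.png

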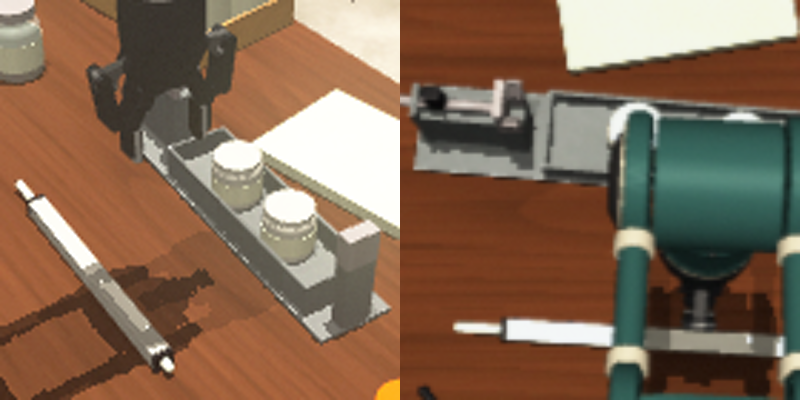

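Both cans stand upright in the lane. The bar's midpoint comes out at (441.7,47.2), axis at 85.8°. Going to grasp it.

```bash
python3 -c "
from h import *
delta([441.7,47.2,60],-4.2)"
```

```text
17.0 [496.1  -1.9 146. ] [-2.319 -2.116  0.004] F [-0.2  0.1 -0.9] w 59.9
dcm [-5.44  4.91 -8.6 ] turn [ 0.01 -0.18  1.06] rack xy [-128.9  -22.5]
```

Call:
play_rows(steps=[{"rx": 0, "ry": 0, "rz": 1, "x": -2.7, "y": 2.5, "z": -1, "hand": 5}, {"rx": 0, "ry": 0, "rz": 1, "x": -5.4, "y": 4.9, "z": -4, "hand": 5}, {"rx": 0, "ry": 0, "rz": 1, "x": -5.4, "y": 4.9, "z": -7, "hand": 5}, {"rx": 0, "ry": 0, "rz": 1, "x": -5.4, "y": 4.9, "z": -9, "hand": 5}, {"rx": 0, "ry": 0, "rz": 1, "x": -5.4, "y": 4.9, "z": -10, "hand": 5}, {"rx": 0, "ry": 0, "rz": 1, "x": -5.4, "y": 4.9, "z": -10, "hand": 5}, {"rx": 0, "ry": 0, "rz": 1, "x": -5.4, "y": 4.9, "z": -10, "hand": 5}])

```text
t: 17.7
tcp_pos: [443.3, 47.0, 46.7]
tcp_rot: [-2.302, -2.136, 0.002]
wrist_force: [-0.4, -0.1, 0.9]
gripper_width: 50.1
```

```bash
python3 -c "
from h import *
delta([441.7,47.2,0],-4.2)
b=cap('side','s17.png')
cv2.imwrite('pics/m20.png',cv2.resize(b[180:300,190:310,::-1],(600,600),interpolation=2))"
```

```text
17.7 [443.3  47.   46.7] [-2.302e+00 -2.136e+00  2.000e-03] F [-0.4 -0.1  0.9] w 50.1
dcm [-0.16  0.02 -4.67] turn [ 0.01 -0.11  0.08] rack xy [-186.    21.3]
```

View pics/m20.png

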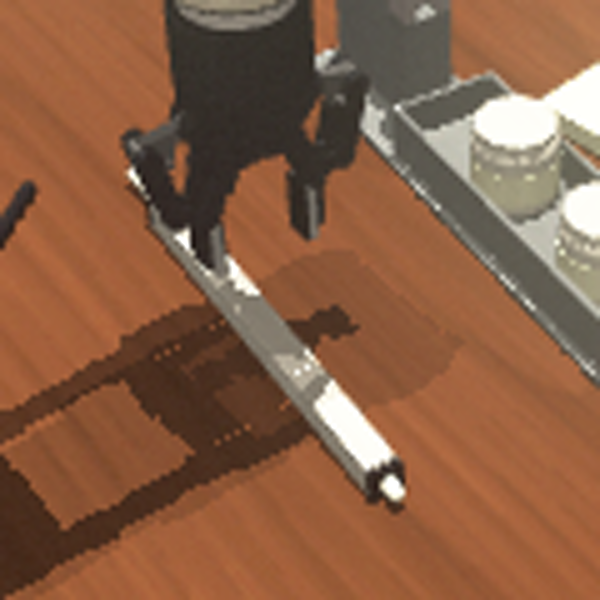

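Call:
play_rows(steps=[{"rx": 0, "ry": 0, "rz": 0, "x": -0.15, "y": 0, "z": -2, "hand": 5}, {"rx": 0, "ry": 0, "rz": 0, "x": -0.15, "y": 0, "z": -3.5, "hand": 5}, {"rx": 0, "ry": 0, "rz": 0, "x": -0.15, "y": 0, "z": -4.5, "hand": 5}, {"rx": 0, "ry": 0, "rz": 0, "x": -0.15, "y": 0, "z": -5.2, "hand": 5}, {"rx": 0, "ry": 0, "rz": 0, "x": -0.15, "y": 0, "z": -5.2, "hand": 5}])

```text
t: 18.25
tcp_pos: [442.0, 46.9, -5.2]
tcp_rot: [-2.302, -2.136, 0.002]
wrist_force: [0.9, -1.0, 0.5]
gripper_width: 50.3
```

```bash
python3 -c "
from h import *
delta([441.7,47.2,-14],-4.2)
b=cap('side','s18.png')
cv2.imwrite('pics/m21.png',cv2.resize(b[200:300,190:290,::-1],(600,600),interpolation=2))"
```

```text
18.25 [442.   46.9  -5.2] [-2.302e+00 -2.136e+00  2.000e-03] F [ 0.9 -1.   0.5] w 50.3
dcm [-0.03  0.03 -0.88] turn [ 0.01 -0.1   0.09] rack xy [-187.3   21.1]
```

View pics/m21.png

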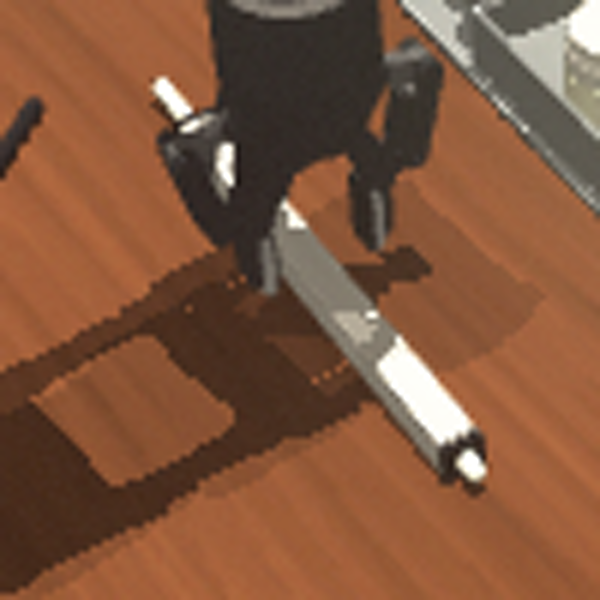

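Call:
play_rows(steps=[{"rx": 0, "ry": 0, "rz": 0, "x": 0, "y": 0, "z": -0.4, "hand": 5}, {"rx": 0, "ry": 0, "rz": 0, "x": 0, "y": 0, "z": -0.8, "hand": 5}, {"rx": 0, "ry": 0, "rz": 0, "x": 0, "y": 0, "z": -0.8, "hand": 5}])

```text
t: 18.6
tcp_pos: [442.1, 46.9, -13.0]
tcp_rot: [-2.302, -2.136, 0.002]
wrist_force: [-0.3, -0.1, 0.2]
gripper_width: 49.9
```

```bash
python3 -c "
from h import *
delta([441.7,47.2,-14],-4.2)"
```

```text
18.6 [442.1  46.9 -13. ] [-2.302e+00 -2.136e+00  2.000e-03] F [-0.3 -0.1  0.2] w 49.9
dcm [-0.04  0.03 -0.1 ] turn [ 0.01 -0.09  0.09] rack xy [-187.1   21.1]
```

Close on the bar.

Call:
play_rows(steps=[{"rx": 0, "ry": 0, "rz": 0, "x": 0, "y": 0, "z": 0, "hand": 3.5}, {"rx": 0, "ry": 0, "rz": 0, "x": 0, "y": 0, "z": 0, "hand": 2.4}, {"rx": 0, "ry": 0, "rz": 0, "x": 0, "y": 0, "z": 0, "hand": 1.4}, {"rx": 0, "ry": 0, "rz": 0, "x": 0, "y": 0, "z": 0, "hand": 1.4}, {"rx": 0, "ry": 0, "rz": 0, "x": 0, "y": 0, "z": 0, "hand": 1.4}], force=80)

```text
t: 19.1
tcp_pos: [442.4, 46.9, -12.5]
tcp_rot: [-2.302, -2.136, 0.002]
wrist_force: [-0.7, -0.3, 6.0]
gripper_width: 17.2
```

```bash
python3 -c "
from h import *
delta([441.7,47.2,-14],-4.2)"
```

```text
19.1 [442.4  46.9 -12.5] [-2.302e+00 -2.136e+00  2.000e-03] F [-0.7 -0.3  6. ] w 17.2
dcm [-0.07  0.03 -0.15] turn [ 0.01 -0.07  0.08] rack xy [-186.9   21.2]
```

Call:
play_rows(steps=[{"rx": 0, "ry": 0, "rz": 0, "x": 0, "y": 0, "z": 2, "hand": 1.4}, {"rx": 0, "ry": 0, "rz": 0, "x": 0, "y": 0, "z": 5, "hand": 1.4}, {"rx": 0, "ry": 0, "rz": 0, "x": 0, "y": 0, "z": 9, "hand": 1.4}, {"rx": 0, "ry": 0, "rz": 0, "x": 0, "y": 0, "z": 13, "hand": 1.4}, {"rx": 0, "ry": 0, "rz": 0, "x": 0, "y": 0, "z": 16, "hand": 1.4}, {"rx": 0, "ry": 0, "rz": -1.1, "x": 2, "y": -1.5, "z": 17, "hand": 1.4}, {"rx": 0, "ry": 0, "rz": -1.1, "x": 5, "y": -3, "z": 17, "hand": 1.4}, {"rx": 0, "ry": 0, "rz": -1.1, "x": 7, "y": -5, "z": 17, "hand": 1.4}])

```text
t: 19.9
tcp_pos: [514.0, -3.2, 157.8]
tcp_rot: [2.322, 2.115, 0.001]
wrist_force: [0.3, 0.6, -2.3]
gripper_width: 17.2
```

```bash
python3 -c "
from h import *
delta([*rk(0,-35),150])
b=cap('side','s19.png');a=cap('top','t19.png')
cv2.imwrite('pics/m22.png',np.hstack([cv2.resize(b[100:300,180:380,::-1],(400,400),interpolation=2),cv2.resize(a[130:330,180:380,::-1],(400,400),interpolation=2)]))"
```

```text
19.9 [514.   -3.2 157.8] [2.322e+00 2.115e+00 1.000e-03] F [ 0.3  0.6 -2.3] w 17.2
dcm [10.93 -2.31 -0.78] turn [ 0.    0.05 -0.  ] rack xy [-110.9  -22.1]
```

View pics/m22.png

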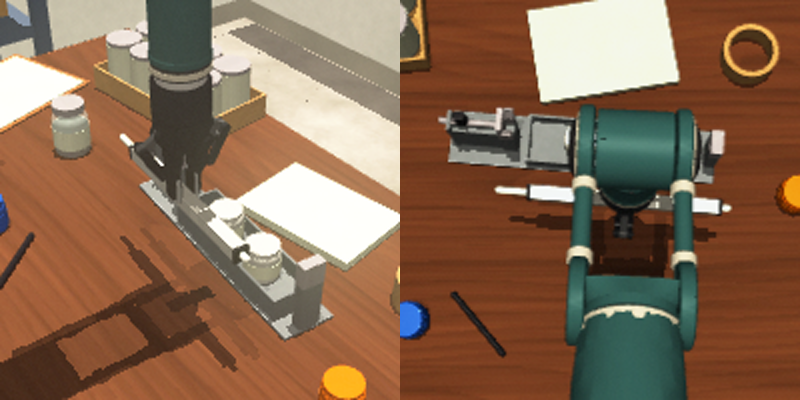

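```bash
python3 - <<'E'
from h import *
b=cv2.imread('pics/s19.png');a=cv2.imread('pics/t19.png')
x=lambda im,u,v:cv2.resize(im[v-15:v+15,u-20:u+20],(400,300),interpolation=2)
cv2.imwrite('pics/m23.png',np.vstack([np.hstack([x(b,242,170),x(b,303,229)]),np.hstack([x(a,232,225),x(a,340,233)])]))
E
```

```text
(no output)
```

View pics/m23.png

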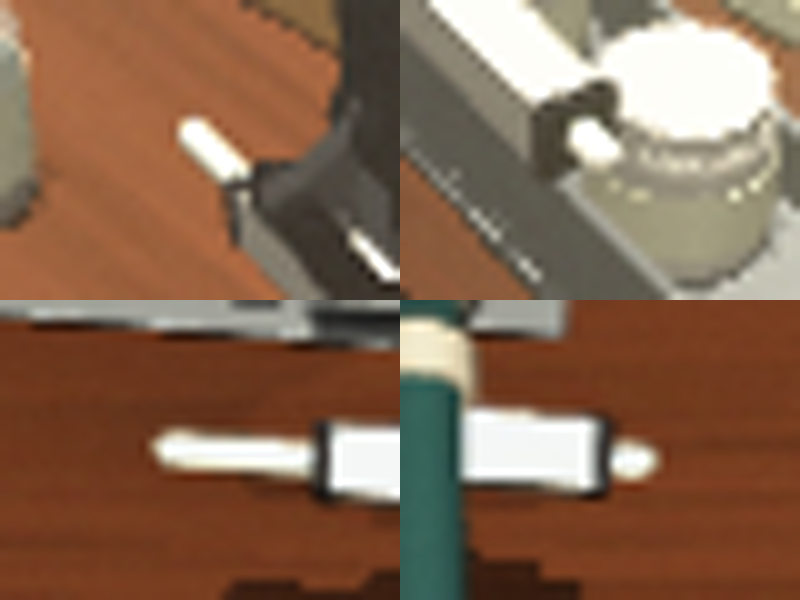

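```bash
python3 - <<'E'
from h import *
t=two((240,167.2),(226.9,224.4)); n=two((303.8,229.2),(345.2,233.7)); d=t-n
print(t.round(1),n.round(1),np.linalg.norm(d),np.degrees(np.arctan2(d[1],d[0])), (n+151*d/np.linalg.norm(d)).round(1)); print(inrk(t),inrk(n))
E
```

```text
[531.2 178.1 181.9] [ 500.9 -154.7  185.5] 334.12433252531287 84.80075565288402 [514.6  -4.3 183.9]
[-110.65097356  159.99329503] [-109.8972124  -174.11012423]
```

Call:
play_rows(steps=[{"rx": 0, "ry": 0, "rz": 0, "x": 3, "y": -1.5, "z": 0, "hand": 1.4}, {"rx": 0, "ry": 0, "rz": 0, "x": 6, "y": -2.3, "z": 0, "hand": 1.4}, {"rx": 0, "ry": 0, "rz": 0, "x": 9, "y": -2.3, "z": 0, "hand": 1.4}, {"rx": 0, "ry": 0, "rz": 0, "x": 10.9, "y": -2.3, "z": -0.5, "hand": 1.4}, {"rx": 0, "ry": 0, "rz": 0, "x": 10.9, "y": -2.3, "z": -0.8, "hand": 1.4}, {"rx": 0, "ry": 0, "rz": 0, "x": 10.9, "y": -2.3, "z": -0.8, "hand": 1.4}, {"rx": 0, "ry": 0, "rz": 0, "x": 10.9, "y": -2.3, "z": -0.8, "hand": 1.4}])

```text
t: 20.7
tcp_pos: [621.6, -27.7, 148.1]
tcp_rot: [-2.324, -2.112, 0.004]
wrist_force: [-0.3, -0.5, -3.5]
gripper_width: 17.6
```

```bash
python3 - <<'E'
from h import *
delta([*rk(0,-35),121])
b=cap('side','s20.png');a=cap('top','t20.png')
c=lambda im,u,v,w,h:cv2.resize(im[v:v+h,u:u+w,::-1],(400,300),interpolation=2)
cv2.imwrite('pics/m24.png',np.vstack([np.hstack([c(b,240,140,80,60),c(b,300,190,80,60)]),np.hstack([c(a,195,160,80,60),c(a,300,170,80,60)])]))
E
```

```text
20.7 [621.6 -27.7 148.1] [-2.324 -2.112  0.004] F [-0.3 -0.5 -3.5] w 17.6
dcm [ 0.17  0.13 -2.71] turn [ 0.06 -0.15  0.14] rack xy [ -1.5 -36.5]
```

View pics/m24.png

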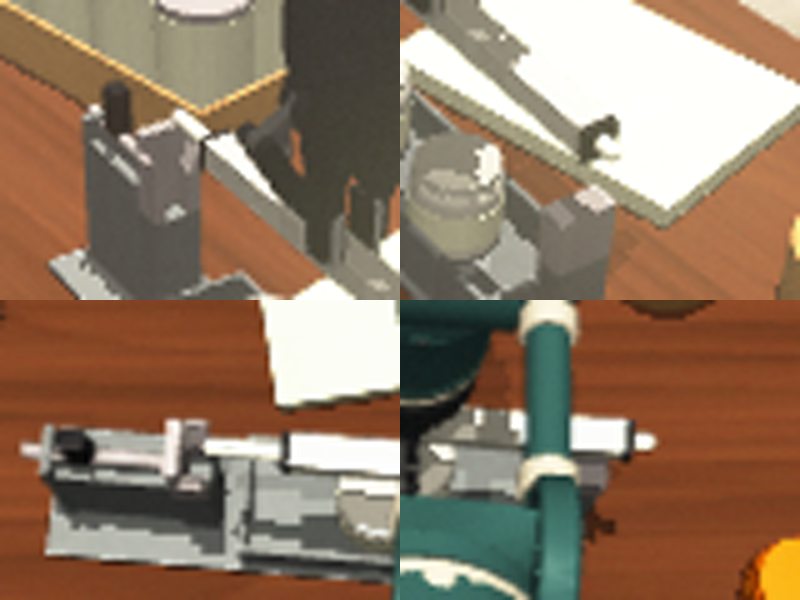

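Call:
play_rows(steps=[{"rx": 0, "ry": -0.1, "rz": 0.1, "x": 0.2, "y": 0.1, "z": -1, "hand": 1.4}, {"rx": 0, "ry": -0.1, "rz": 0.1, "x": 0.2, "y": 0.1, "z": -2, "hand": 1.4}, {"rx": 0, "ry": -0.1, "rz": 0.1, "x": 0.2, "y": 0.1, "z": -2.6, "hand": 1.4}, {"rx": 0, "ry": -0.1, "rz": 0.1, "x": 0.2, "y": 0.1, "z": -2.6, "hand": 1.4}, {"rx": 0, "ry": -0.1, "rz": 0.1, "x": 0.2, "y": 0.1, "z": -2.6, "hand": 1.4}])

```text
t: 21.3
tcp_pos: [623.9, -26.8, 122.5]
tcp_rot: [2.323, 2.114, -0.001]
wrist_force: [-0.2, -0.1, -2.0]
gripper_width: 17.2
```

```bash
python3 - <<'E'
from h import *
delta([*rk(0,-35),121])
b=cap('side','s21.png');a=cap('top','t21.png')
c=lambda im,u,v,w,h:cv2.resize(im[v:v+h,u:u+w,::-1],(400,300),interpolation=2)
cv2.imwrite('pics/m25.png',np.vstack([np.hstack([c(b,255,155,40,30),c(b,310,200,60,45)]),np.hstack([c(a,215,175,40,30),c(a,310,180,40,30)])]))
E
```

```text
21.3 [623.9 -26.8 122.5] [ 2.323e+00  2.114e+00 -1.000e-03] F [-0.2 -0.1 -2. ] w 17.2
dcm [-0.07  0.04 -0.15] turn [0.07 0.   0.05] rack xy [  0.7 -35.4]
```

View pics/m25.png

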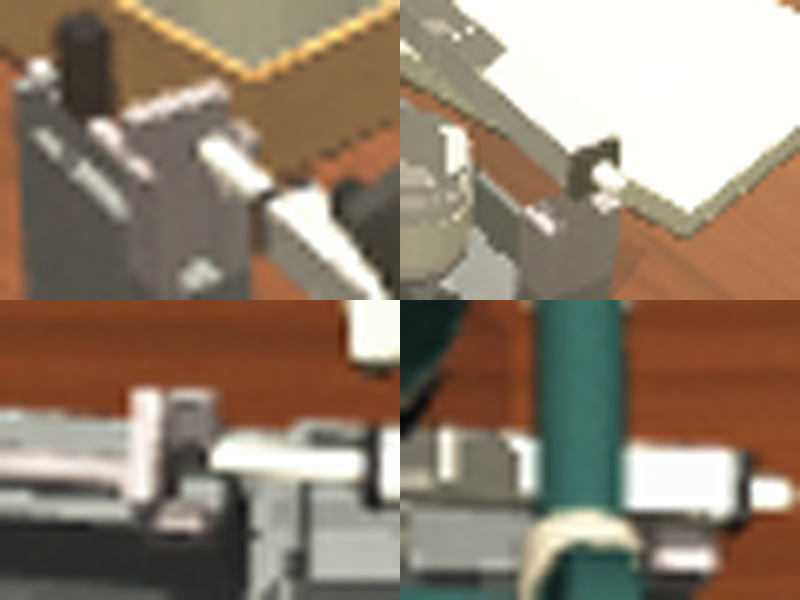

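```bash
python3 - <<'E'
from h import *
t=two((275.05,169.25),(235.75,189.75)); print(t, inrk(t))
n=two((310+(622-400)/400*60-.45,200+180/300*45-.45),(310+(790-400)/10-.45,180+19.2-.45)); print(n,inrk(n))
print(onz('top',(215+14.5-.45,175+15-.45),150), inrk(onz('top',(215+14.5-.45,175+15-.45),150)))
E
```

```text
[642.19838848 157.25335678 142.77664976] [  1.81642071 149.56838292]
[ 610.93436392 -175.03881526  150.08259533] [   1.54614435 -184.19119189]
[642.2047851  175.72084548 150.        ] [1.07787918e-01 1.67956661e+02]
```

Call:
play_rows(steps=[{"rx": 0.1, "ry": 0, "rz": 0, "x": 0, "y": 0.8, "z": 0, "hand": 1.4}, {"rx": 0.1, "ry": 0, "rz": 0, "x": 0.05, "y": 1.5, "z": 0, "hand": 1.4}, {"rx": 0.1, "ry": 0, "rz": 0, "x": 0.1, "y": 2.2, "z": 0, "hand": 1.4}, {"rx": 0.1, "ry": 0, "rz": 0, "x": 0.15, "y": 2.8, "z": 0, "hand": 1.4}, {"rx": 0.1, "ry": 0, "rz": 0, "x": 0.15, "y": 2.8, "z": 0, "hand": 1.4}], force=90)

```text
t: 21.9
tcp_pos: [626.4, 1.4, 123.5]
tcp_rot: [2.321, 2.115, 0.002]
wrist_force: [1.6, -5.1, -2.5]
gripper_width: 16.9
```

```bash
python3 - <<'E'
from h import *
delta([*rk(-0.5,8),121])
b=cap('side','s22.png');a=cap('top','t22.png')
c=lambda im,u,v,w,h:cv2.resize(im[v:v+h,u:u+w,::-1],(400,300),interpolation=2)
cv2.imwrite('pics/m26.png',np.vstack([np.hstack([c(b,255,155,40,30),c(b,310,200,40,30)]),np.hstack([c(a,215,175,40,30),c(a,310,180,40,30)])]))
E
```

```text
21.9 [626.4   1.4 123.5] [2.321e+00 2.115e+00 2.000e-03] F [ 1.6 -5.1 -2.5] w 16.9
dcm [ 0.03  1.52 -0.25] turn [ 0.04  0.12 -0.01] rack xy [ 0.6 -7.1]
```

View pics/m26.png

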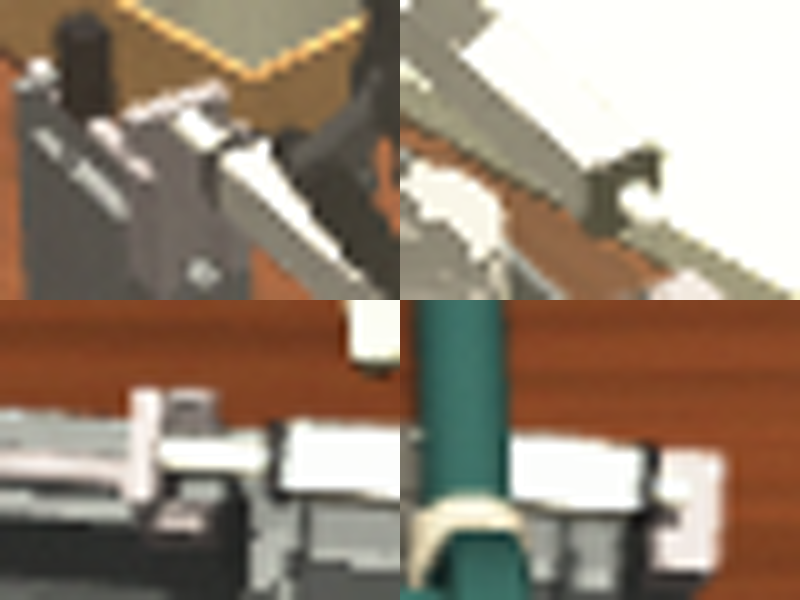

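Call:
play_rows(steps=[{"rx": 0, "ry": 0, "rz": 0, "x": 0, "y": 0.5, "z": 0, "hand": 1.4}, {"rx": 0, "ry": 0, "rz": 0, "x": 0, "y": 1.0, "z": 0, "hand": 1.4}, {"rx": 0, "ry": 0, "rz": 0, "x": 0.05, "y": 1.5, "z": 0, "hand": 1.4}, {"rx": 0, "ry": 0, "rz": 0, "x": 0.05, "y": 1.5, "z": 0, "hand": 1.4}, {"rx": 0, "ry": 0, "rz": 0, "x": 0.05, "y": 1.5, "z": 0, "hand": 1.4}])

```text
t: 22.5
tcp_pos: [627.1, 14.3, 123.6]
tcp_rot: [2.32, 2.113, 0.0]
wrist_force: [0.8, -7.2, -1.7]
gripper_width: 17.1
```

```bash
python3 - <<'E'
from h import *
delta([*rk(-0.5,8),121])
b=cap('side','s23.png');a=cap('top','t23.png')
c=lambda im,u,v,w,h:cv2.resize(im[v:v+h,u:u+w,::-1],(400,300),interpolation=2)
cv2.imwrite('pics/m27.png',np.vstack([np.hstack([c(b,255,155,40,30),c(b,310,200,40,30)]),np.hstack([c(a,215,175,40,30),c(a,310,180,40,30)])]))
E
```

```text
22.5 [627.1  14.3 123.6] [2.32  2.113 0.   ] F [ 0.8 -7.2 -1.7] w 17.1
dcm [-0.03  0.22 -0.26] turn [0.15 0.14 0.03] rack xy [0.  5.9]
```

View pics/m27.png

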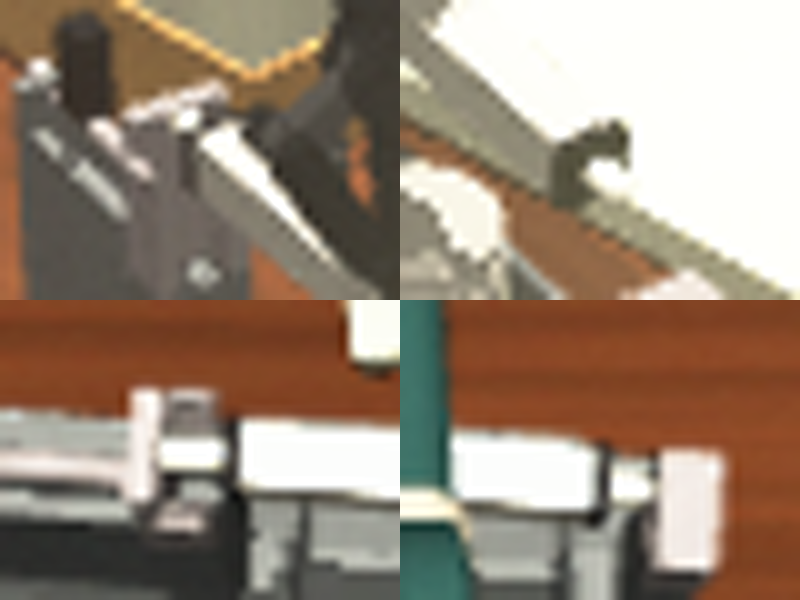

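Call:
play_rows(steps=[{"rx": 0.15, "ry": 0.1, "rz": 0, "x": 0, "y": 0.1, "z": -0.5, "hand": 1.4}, {"rx": 0.15, "ry": 0.1, "rz": 0, "x": 0, "y": 0.1, "z": -1.0, "hand": 1.4}, {"rx": 0.15, "ry": 0.1, "rz": 0, "x": 0, "y": 0.1, "z": -1.5, "hand": 1.4}, {"rx": 0.15, "ry": 0.1, "rz": 0, "x": 0, "y": 0.1, "z": -1.5, "hand": 1.4}])

```text
t: 23.0
tcp_pos: [626.9, 13.8, 108.4]
tcp_rot: [2.323, 2.113, -0.001]
wrist_force: [-0.2, -7.3, -0.7]
gripper_width: 17.0
```

```bash
python3 - <<'E'
from h import *
delta([*rk(-0.5,8),77])
b=cap('side','s24.png');a=cap('top','t24.png')
c=lambda im,u,v,w,h:cv2.resize(im[v:v+h,u:u+w,::-1],(400,300),interpolation=2)
cv2.imwrite('pics/m28.png',np.vstack([np.hstack([c(b,255,155,40,30),c(b,305,205,40,30)]),np.hstack([c(a,215,175,40,30),c(a,310,180,40,30)])]))
E
```

```text
23.0 [626.9  13.8 108.4] [ 2.323e+00  2.113e+00 -1.000e-03] F [-0.2 -7.3 -0.7] w 17.0
dcm [-0.01  0.27 -3.14] turn [0.09 0.01 0.08] rack xy [-0.1  5.3]
```

View pics/m28.png

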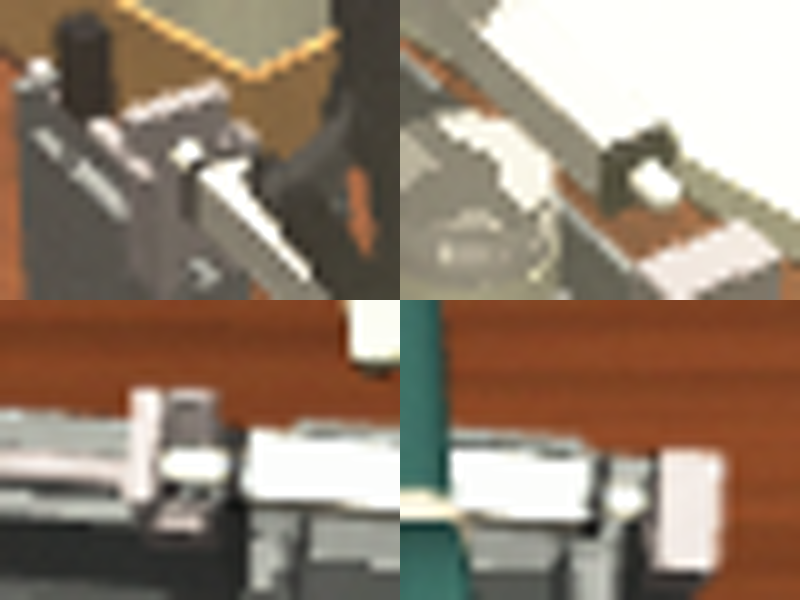

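Call:
play_rows(steps=[{"rx": 0, "ry": 0, "rz": 0, "x": 0, "y": 0.2, "z": -0.4, "hand": 1.4}, {"rx": 0, "ry": 0, "rz": 0, "x": 0, "y": 0.2, "z": -0.8, "hand": 1.4}, {"rx": 0, "ry": 0, "rz": 0, "x": 0, "y": 0.2, "z": -1.2, "hand": 1.4}, {"rx": 0, "ry": 0, "rz": 0, "x": 0, "y": 0.2, "z": -1.5, "hand": 1.4}, {"rx": 0, "ry": 0, "rz": 0, "x": 0, "y": 0.2, "z": -1.5, "hand": 1.4}])

```text
t: 23.6
tcp_pos: [626.9, 14.3, 93.8]
tcp_rot: [2.322, 2.112, -0.003]
wrist_force: [-0.1, -6.5, -1.0]
gripper_width: 17.0
```

```bash
python3 - <<'E'
from h import *
delta([*rk(-0.5,8),77])
b=cap('side','s25.png');a=cap('top','t25.png')
c=lambda im,u,v,w,h:cv2.resize(im[v:v+h,u:u+w,::-1],(400,300),interpolation=2)
cv2.imwrite('pics/m29.png',np.vstack([np.hstack([c(b,255,155,40,30),c(b,305,210,40,30)]),np.hstack([c(a,215,175,40,30),c(a,310,180,40,30)])]))
E
```

```text
23.6 [626.9  14.3  93.8] [ 2.322  2.112 -0.003] F [-0.1 -6.5 -1. ] w 17.0
dcm [-0.01  0.22 -1.68] turn [0.19 0.   0.09] rack xy [-0.2  5.8]
```

View pics/m29.png

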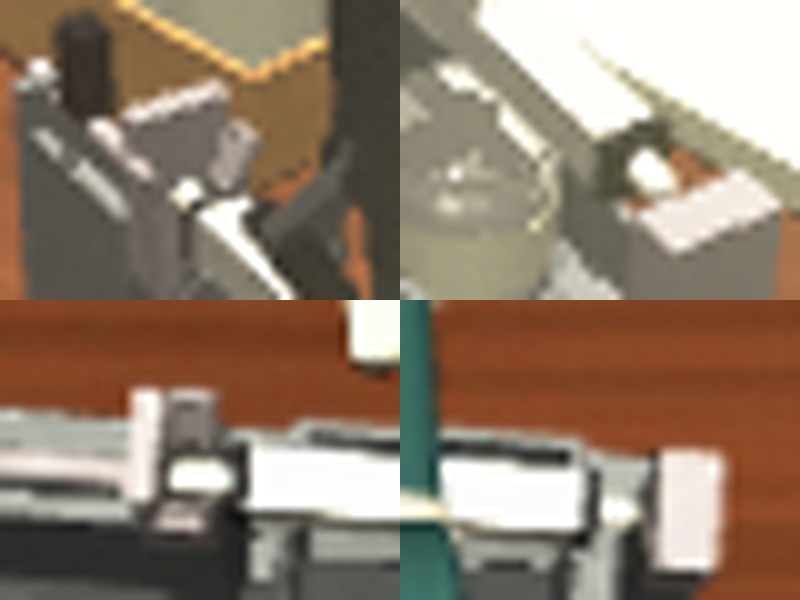

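Call:
play_rows(steps=[{"rx": 0.15, "ry": 0, "rz": 0, "x": 0, "y": 0.1, "z": -0.4, "hand": 1.4}, {"rx": 0.15, "ry": 0, "rz": 0, "x": 0, "y": 0.1, "z": -0.8, "hand": 1.4}, {"rx": 0.15, "ry": 0, "rz": 0, "x": 0, "y": 0.1, "z": -1.2, "hand": 1.4}, {"rx": 0.15, "ry": 0, "rz": 0, "x": 0, "y": 0.1, "z": -1.5, "hand": 1.4}, {"rx": 0.15, "ry": 0, "rz": 0, "x": 0, "y": 0.1, "z": -1.5, "hand": 1.4}])

```text
t: 24.2
tcp_pos: [626.8, 13.9, 78.9]
tcp_rot: [2.323, 2.113, -0.003]
wrist_force: [-1.3, -6.6, -0.5]
gripper_width: 17.1
```

```bash
python3 - <<'E'
from h import *
delta([*rk(-0.5,-11),77])
b=cap('side','s26.png');a=cap('top','t26.png')
c=lambda im,u,v,w,h:cv2.resize(im[v:v+h,u:u+w,::-1],(400,300),interpolation=2)
cv2.imwrite('pics/m30.png',np.vstack([np.hstack([c(b,255,155,40,30),c(b,305,210,40,30)]),np.hstack([c(a,215,175,40,30),c(a,310,180,40,30)])]))
E
```

```text
24.2 [626.8  13.9  78.9] [ 2.323  2.113 -0.003] F [-1.3 -6.6 -0.5] w 17.1
dcm [-0.18 -1.63 -0.19] turn [ 0.13 -0.01  0.1 ] rack xy [-0.2  5.4]
```

View pics/m30.png

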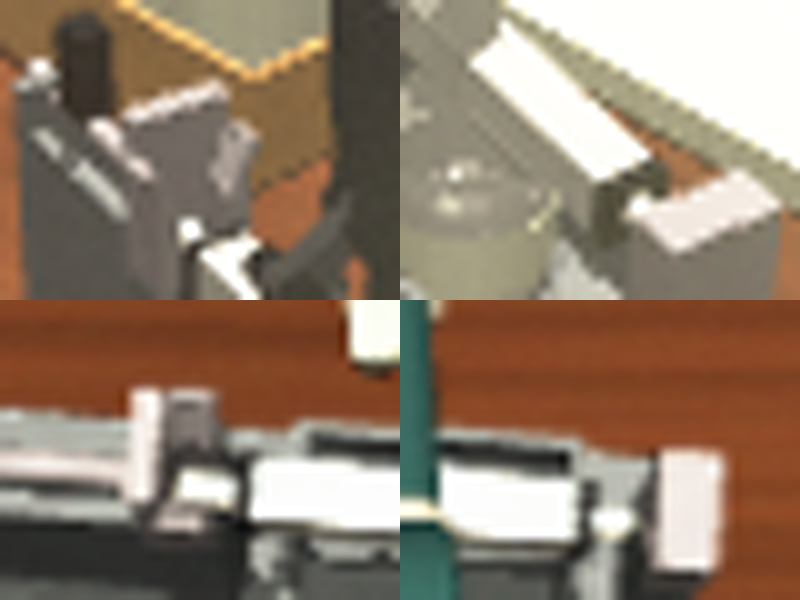

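```bash
python3 - <<'E'
from h import *
for p in(((327.15,226.55),(327.35,200.15)),((277.65,178.85),(239.55,193.15))):
    t=two(*p); print(t.round(1), inrk(t).round(1))
E
```

```text
[ 615.6 -116.8  108.2] [   0.8 -125.8]
[641.5 147.4 111.7] [  2.  139.7]
```

Call:
play_rows(steps=[{"rx": 0, "ry": 0, "rz": 0, "x": -0.05, "y": -0.4, "z": -0.05, "hand": 1.4}, {"rx": 0, "ry": 0, "rz": 0, "x": -0.1, "y": -0.8, "z": -0.05, "hand": 1.4}, {"rx": 0, "ry": 0, "rz": 0, "x": -0.13, "y": -1.1, "z": -0.05, "hand": 1.4}, {"rx": 0, "ry": 0, "rz": 0, "x": -0.13, "y": -1.1, "z": -0.05, "hand": 1.4}])

```text
t: 24.7
tcp_pos: [625.6, 1.8, 78.9]
tcp_rot: [2.323, 2.112, -0.003]
wrist_force: [-0.3, -4.4, -2.0]
gripper_width: 17.0
```

```bash
python3 - <<'E'
from h import *
delta([*rk(-0.5,-11),78])
b=cap('side','s27.png');a=cap('top','t27.png')
c=lambda im,u,v,w,h:cv2.resize(im[v:v+h,u:u+w,::-1],(400,300),interpolation=2)
cv2.imwrite('pics/m31.png',np.vstack([np.hstack([c(b,255,155,40,30),c(b,305,210,40,30)]),np.hstack([c(a,215,175,40,30),c(a,310,180,40,30)])]))
E
```

```text
24.7 [625.6   1.8  78.9] [ 2.323  2.112 -0.003] F [-0.3 -4.4 -2. ] w 17.0
dcm [-0.06 -0.42 -0.09] turn [ 0.16 -0.    0.13] rack xy [-0.3 -6.7]
```

View pics/m31.png

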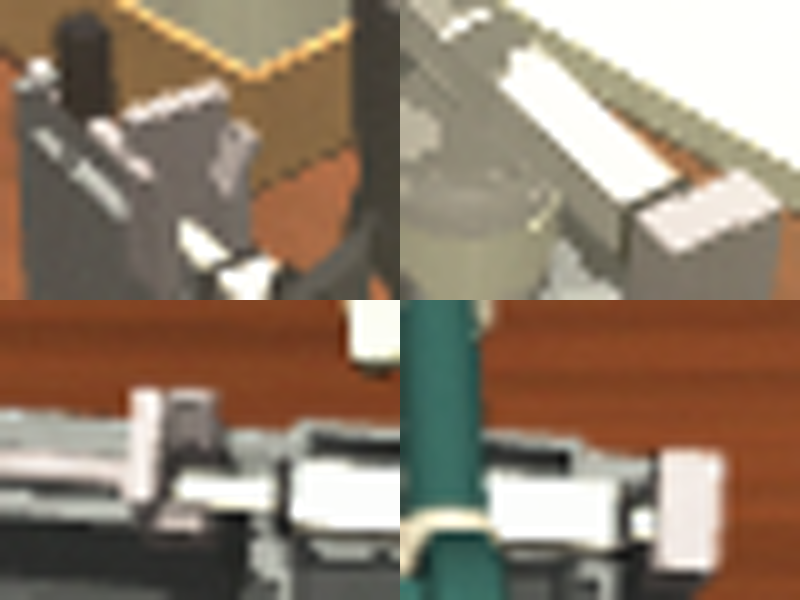

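Call:
play_rows(steps=[{"rx": 0, "ry": 0, "rz": 0, "x": -0.02, "y": -0.25, "z": 0, "hand": 1.4}, {"rx": 0, "ry": 0, "rz": 0, "x": -0.05, "y": -0.5, "z": 0, "hand": 1.4}, {"rx": 0, "ry": 0, "rz": 0, "x": -0.05, "y": -0.5, "z": 0, "hand": 1.4}])

```text
t: 25.1
tcp_pos: [625.1, -2.8, 78.8]
tcp_rot: [2.323, 2.112, -0.003]
wrist_force: [-0.9, -4.2, -0.8]
gripper_width: 17.1
```

```bash
python3 - <<'E'
from h import *
delta([*rk(-0.5,-11),78])
E
```

```text
25.1 [625.1  -2.8  78.8] [ 2.323  2.112 -0.003] F [-0.9 -4.2 -0.8] w 17.1
dcm [-0.01  0.04 -0.08] turn [ 0.14 -0.    0.13] rack xy [ -0.4 -11.4]
```

Call:
play_rows(steps=[{"rx": 0, "ry": 0, "rz": 0, "x": -0.02, "y": -0.15, "z": 0, "hand": 1.4}, {"rx": 0, "ry": 0, "rz": 0, "x": -0.03, "y": -0.3, "z": 0, "hand": 1.4}, {"rx": 0, "ry": 0, "rz": 0, "x": -0.03, "y": -0.3, "z": 0, "hand": 1.4}])

```text
t: 25.4
tcp_pos: [624.9, -3.8, 78.8]
tcp_rot: [-2.325, -2.112, -0.001]
wrist_force: [1.2, 5.1, -2.4]
gripper_width: 16.8
```

```bash
python3 - <<'E'
from h import *
delta([*rk(-0.5,-11),78])
b=cap('side','s28.png');a=cap('top','t28.png')
c=lambda im,u,v,w,h:cv2.resize(im[v:v+h,u:u+w,::-1],(400,300),interpolation=2)
cv2.imwrite('pics/m32.png',np.vstack([np.hstack([c(b,255,155,40,30),c(b,305,210,40,30)]),np.hstack([c(a,215,175,40,30),c(a,310,180,40,30)])]))
E
```

```text
25.4 [624.9  -3.8  78.8] [-2.325e+00 -2.112e+00 -1.000e-03] F [ 1.2  5.1 -2.4] w 16.8
dcm [ 0.01  0.14 -0.08] turn [-0.04  0.02  0.15] rack xy [ -0.4 -12.4]
```

View pics/m32.png

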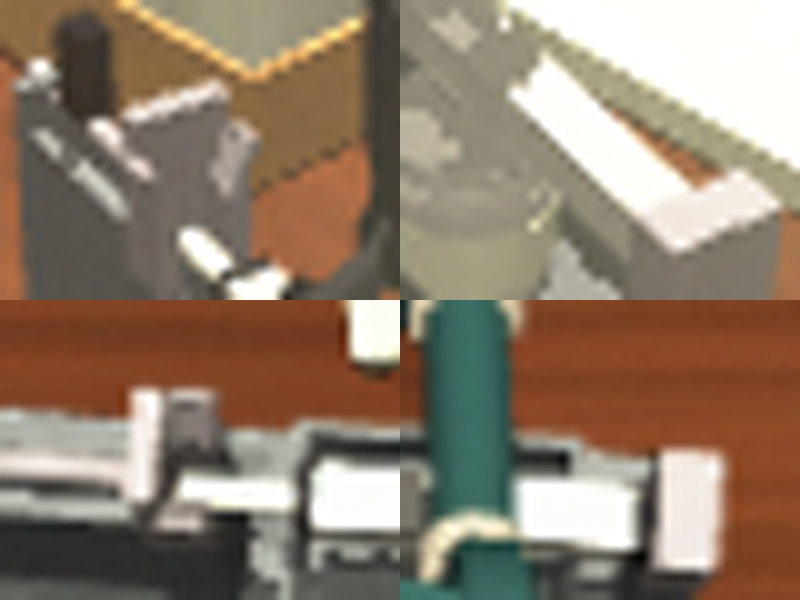

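Bottomed at +5 N with the nose 12 mm in. Releasing the bar.

Call:
play_rows(steps=[{"rx": 0, "ry": 0, "rz": 0, "x": 0, "y": 0.1, "z": 0, "hand": 1.4}, {"rx": 0, "ry": 0, "rz": 0, "x": 0, "y": 0.1, "z": 0, "hand": 2.5}, {"rx": 0, "ry": 0, "rz": 0, "x": 0, "y": 0.1, "z": 0, "hand": 4}, {"rx": 0, "ry": 0, "rz": 0, "x": 0, "y": 0.1, "z": 0, "hand": 5}, {"rx": 0, "ry": 0, "rz": 0, "x": 0, "y": 0.1, "z": 1.5, "hand": 5}, {"rx": 0, "ry": 0, "rz": 0, "x": 0, "y": 0.1, "z": 5, "hand": 5}, {"rx": 0, "ry": 0, "rz": 0, "x": 0, "y": 0.1, "z": 9, "hand": 5}, {"rx": 0, "ry": 0, "rz": 0, "x": 0, "y": 0.1, "z": 9, "hand": 5}], force=40)

```text
t: 26.3
tcp_pos: [630.1, -3.1, 177.8]
tcp_rot: [2.318, 2.106, 0.016]
wrist_force: [0.5, -1.0, 0.8]
gripper_width: 50.3
```

```bash
python3 - <<'E'
from h import *
delta([*rk(0,227),109.5])
b=cap('side','s29.png');a=cap('top','t29.png')
c=lambda im,u,v,w,h:cv2.resize(im[v:v+h,u:u+w,::-1],(400,300),interpolation=2)
cv2.imwrite('pics/m33.png',np.vstack([np.hstack([c(b,255,155,40,30),c(b,250,150,120,90)]),np.hstack([c(a,215,175,40,30),c(a,310,180,40,30)])]))
E
```

```text
26.3 [630.1  -3.1 177.8] [2.318 2.106 0.016] F [ 0.5 -1.   0.8] w 50.3
dcm [ 1.75 23.77 -6.83] turn [0.01 0.8  0.15] rack xy [  4.7 -11.3]
```

View pics/m33.png

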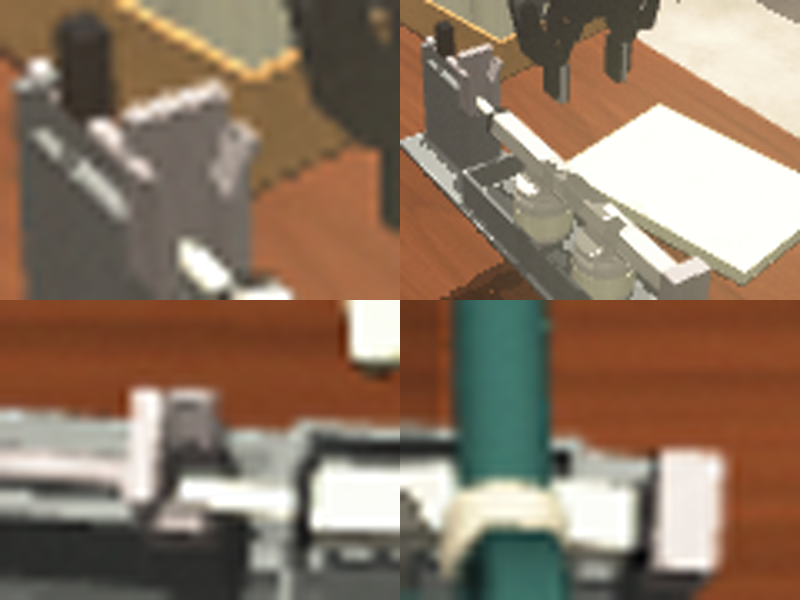

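The bar is seated, with its pin in the slot at about (274,181) in the side view. Now to the lock grip.

Call:
play_rows(steps=[{"rx": 0, "ry": 0.8, "rz": 0, "x": 0.3, "y": 4, "z": 0, "hand": 5}, {"rx": 0, "ry": 0.8, "rz": 0, "x": 0.6, "y": 8.5, "z": 0, "hand": 5}, {"rx": 0, "ry": 0.8, "rz": 0, "x": 0.9, "y": 13, "z": 0, "hand": 5}, {"rx": 0, "ry": 0.8, "rz": 0, "x": 1.2, "y": 17.5, "z": 0, "hand": 5}, {"rx": 0, "ry": 0.8, "rz": 0, "x": 1.5, "y": 22, "z": 0, "hand": 5}, {"rx": 0, "ry": 0.8, "rz": 0, "x": 1.75, "y": 23.8, "z": 0, "hand": 5}, {"rx": 0, "ry": 0.8, "rz": 0, "x": 1.75, "y": 23.8, "z": 0, "hand": 5}, {"rx": 0, "ry": 0.8, "rz": 0, "x": 1.75, "y": 23.8, "z": 0, "hand": 5}])

```text
t: 27.2
tcp_pos: [643.3, 234.3, 170.8]
tcp_rot: [-2.32, -2.11, 0.014]
wrist_force: [-1.0, -1.6, -1.0]
gripper_width: 49.9
```

```bash
python3 - <<'E'
from h import *
delta([648.2,234,110])
E
```

```text
27.2 [643.3 234.3 170.8] [-2.32  -2.11   0.014] F [-1.  -1.6 -1. ] w 49.9
dcm [ 0.49 -0.03 -6.08] turn [ 0.08 -0.61  0.1 ] rack xy [ -4.2 226.4]
```

Call:
play_rows(steps=[{"rx": 0, "ry": -0.6, "rz": 0, "x": 0.5, "y": 0, "z": -1, "hand": 5}, {"rx": 0, "ry": -0.6, "rz": 0, "x": 0.5, "y": 0, "z": -2, "hand": 5}, {"rx": 0, "ry": -0.6, "rz": 0, "x": 0.5, "y": 0, "z": -2, "hand": 5}])

```text
t: 27.5
tcp_pos: [646.6, 232.2, 147.7]
tcp_rot: [-2.325, -2.111, 0.009]
wrist_force: [-0.1, -0.8, -0.1]
gripper_width: 49.8
```

```bash
python3 - <<'E'
from h import *
delta([648.2,234,110])
b=cap('side','s30.png')
cv2.imwrite('pics/m34.png',cv2.resize(b[125:195,230:310,::-1],(640,560),interpolation=2))
E
```

```text
27.5 [646.6 232.2 147.7] [-2.325 -2.111  0.009] F [-0.1 -0.8 -0.1] w 49.8
dcm [ 0.16  0.18 -3.77] turn [ 0.18 -0.28  0.21] rack xy [ -0.7 224.6]
```

View pics/m34.png

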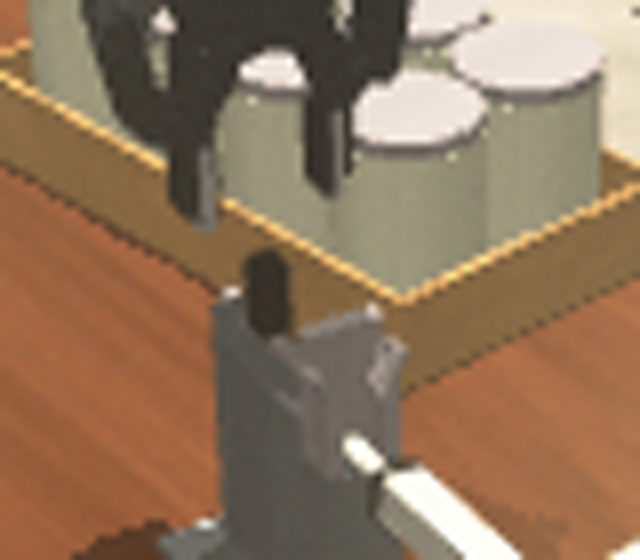

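Fingers straddle the tab. Descend to reading 110 and grip.

Call:
play_rows(steps=[{"rx": 0, "ry": -0.3, "rz": 0.2, "x": 0.15, "y": 0.15, "z": -1.5, "hand": 5}, {"rx": 0, "ry": -0.3, "rz": 0.2, "x": 0.15, "y": 0.15, "z": -3, "hand": 5}, {"rx": 0, "ry": -0.3, "rz": 0.2, "x": 0.15, "y": 0.15, "z": -3.7, "hand": 4}, {"rx": 0, "ry": -0.3, "rz": 0.2, "x": 0.15, "y": 0.15, "z": -3.7, "hand": 3}, {"rx": 0, "ry": -0.3, "rz": 0.2, "x": 0.15, "y": 0.15, "z": -3.7, "hand": 2}, {"rx": 0, "ry": -0.3, "rz": 0.2, "x": 0.15, "y": 0.15, "z": -3.7, "hand": 0.8}, {"rx": 0, "ry": -0.3, "rz": 0.2, "x": 0.15, "y": 0.15, "z": -3.7, "hand": 0.8}], force=25)

```text
t: 28.25
tcp_pos: [648.9, 234.3, 112.4]
tcp_rot: [2.32, 2.114, -0.0]
wrist_force: [-0.2, 0.5, 0.4]
gripper_width: 13.3
```

```bash
python3 - <<'E'
from h import *
delta([*rk(0,197),110])
E
```

```text
28.25 [648.9 234.3 112.4] [ 2.32   2.114 -0.   ] F [-0.2  0.5  0.4] w 13.3
dcm [-0.41 -2.96 -0.24] turn [ 0.14  0.13 -0.01] rack xy [  1.3 226.9]
```

Call:
play_rows(steps=[{"rx": 0, "ry": 0, "rz": 0, "x": -0.05, "y": -0.5, "z": 0, "hand": 0.8}, {"rx": 0, "ry": 0, "rz": 0, "x": -0.1, "y": -1.0, "z": 0, "hand": 0.8}, {"rx": 0, "ry": 0, "rz": 0, "x": -0.15, "y": -1.5, "z": 0, "hand": 0.8}, {"rx": 0, "ry": 0, "rz": 0, "x": -0.2, "y": -2.0, "z": 0, "hand": 0.8}, {"rx": 0, "ry": 0, "rz": 0, "x": -0.25, "y": -2.6, "z": 0, "hand": 0.8}, {"rx": 0, "ry": 0, "rz": 0, "x": -0.25, "y": -2.6, "z": 0, "hand": 0.8}])

```text
t: 28.85
tcp_pos: [646.2, 206.8, 112.4]
tcp_rot: [2.32, 2.113, -0.002]
wrist_force: [-0.2, -2.5, -1.9]
gripper_width: 13.2
```

```bash
python3 - <<'E'
from h import *
delta([*rk(0,197),110])
E
```

```text
28.85 [646.2 206.8 112.4] [ 2.320e+00  2.113e+00 -2.000e-03] F [-0.2 -2.5 -1.9] w 13.2
dcm [-0.14 -0.21 -0.24] turn [0.21 0.1  0.03] rack xy [  1.2 199.3]
```

Call:
play_rows(steps=[{"rx": 0, "ry": 0, "rz": 0, "x": -0.03, "y": -0.2, "z": 0, "hand": 0.8}, {"rx": 0, "ry": 0, "rz": 0, "x": -0.05, "y": -0.5, "z": 0, "hand": 0.8}, {"rx": 0, "ry": 0, "rz": 0, "x": -0.05, "y": -0.6, "z": 0, "hand": 0.8}, {"rx": 0, "ry": 0, "rz": 0, "x": -0.05, "y": -0.6, "z": 0, "hand": 0.8}])

```text
t: 29.25
tcp_pos: [646.0, 204.2, 112.4]
tcp_rot: [2.323, 2.114, 0.006]
wrist_force: [0.9, 9.6, -5.1]
gripper_width: 13.0
```

```bash
python3 - <<'E'
from h import *
delta([*rk(0,197),110])
b=cap('side','s31.png')
cv2.imwrite('pics/m35.png',cv2.resize(b[125:195,230:310,::-1],(640,560),interpolation=2))
E
```

```text
29.25 [646.  204.2 112.4] [2.323 2.114 0.006] F [ 0.9  9.6 -5.1] w 13.0
dcm [-0.12  0.04 -0.24] turn [-0.11  0.17  0.05] rack xy [  1.3 196.7]
```

View pics/m35.png

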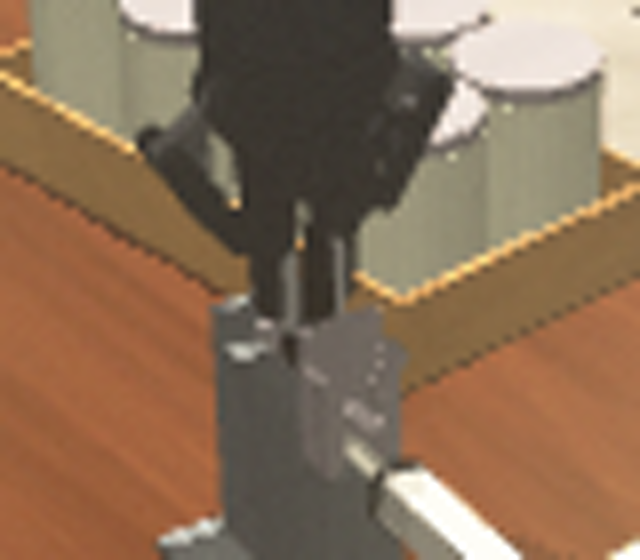

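Home stop reached: 30 mm of travel, +9.6 N, with the bolt over the pin. Releasing and withdrawing.

Call:
play_rows(steps=[{"rx": 0, "ry": 0, "rz": 0, "x": 0, "y": 0, "z": 0, "hand": 2.5}, {"rx": 0, "ry": 0, "rz": 0, "x": 0, "y": 0, "z": 0, "hand": 4.5}, {"rx": 0, "ry": 0, "rz": 0, "x": 0, "y": 0, "z": 0, "hand": 4.5}, {"rx": 0, "ry": 0, "rz": 0, "x": 0, "y": 0, "z": 3, "hand": 4.5}, {"rx": 0, "ry": 0, "rz": 0, "x": 0, "y": 0, "z": 7, "hand": 4.5}, {"rx": 0, "ry": 0, "rz": 0, "x": -3, "y": 3, "z": 11, "hand": 4.5}, {"rx": 0, "ry": 0, "rz": 0, "x": -7, "y": 6, "z": 12, "hand": 4.5}, {"rx": 0, "ry": 0, "rz": 0, "x": -11, "y": 10, "z": 12, "hand": 4.5}])

```text
t: 30.1
tcp_pos: [547.7, 294.6, 236.3]
tcp_rot: [2.324, 2.11, 0.015]
wrist_force: [1.1, 1.0, -0.1]
gripper_width: 45.3
```

Call:
play_rows(steps=[{"rx": 0, "ry": 0, "rz": 0, "x": -4, "y": 4, "z": 0, "hand": 4.5}, {"rx": 0, "ry": 0, "rz": 0, "x": -8, "y": 8, "z": 0, "hand": 4.5}, {"rx": 0, "ry": 0, "rz": 0, "x": -12, "y": 12, "z": 0, "hand": 4.5}, {"rx": 0, "ry": 0, "rz": 0, "x": -12, "y": 12, "z": 0, "hand": 4.5}])

```text
t: 30.5
tcp_pos: [424.8, 416.8, 237.0]
tcp_rot: [2.321, 2.114, 0.016]
wrist_force: [0.4, -0.2, -0.1]
gripper_width: 44.9
```

```bash
python3 - <<'E'
from h import *
st()
b=cap('side','s32.png');a=cap('top','t32.png')
c=lambda im,u,v,w,h:cv2.resize(im[v:v+h,u:u+w,::-1],(400,300),interpolation=2)
cv2.imwrite('pics/m36.png',np.vstack([np.hstack([c(b,245,150,60,45),c(b,250,160,120,90)]),np.hstack([c(a,200,170,60,45),c(a,190,165,160,120)])]))
E
```

```text
30.5 [424.8 416.8 237. ] [2.321 2.114 0.016] F [ 0.4 -0.2 -0.1] w 44.9
```

View pics/m36.png

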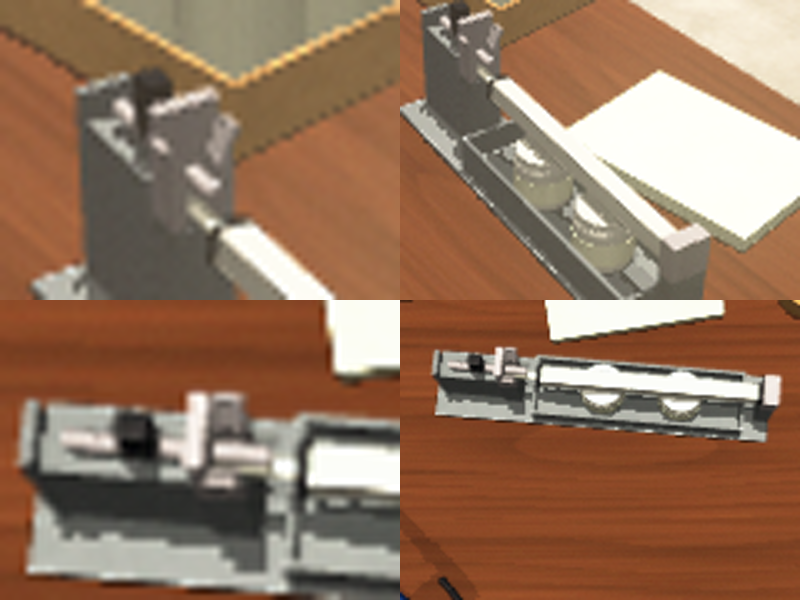

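View pics/t32.png

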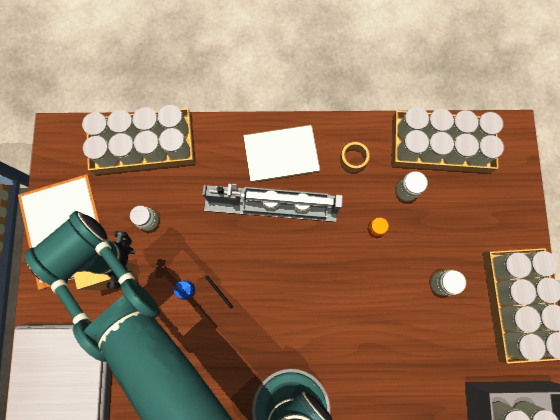

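Everything is in place: the bolt lies over the pin, the bar spans both posts, two cans stand in the lane, and the other items look unmoved. Handing in.

```bash
python3 - <<'E'
from h import *
print(manip.finish_job())
E
```

```text
the job is handed in; nothing more can be done
None
```

The job is done and handed in at about t = 30.5 s, in the order you asked.

- **Lock back:** I drew the bolt until it hit its stop, at -11 N.
- **Cans:** The two white-label small cans now stand upright in the lane. The blue and orange look-alikes were left alone.
- **Bar:** I pressed the sprung pin against the back plate by about 25 mm (7 N), lowered the bar and let it spring out. The short pin bottomed in the round cup.
- **Lock home:** I slid the bolt 30 mm to its stop, at 9.6 N, over the sprung pin.

**Last checks:** The final pictures from both cameras show the bolt over the pin, the bar across between both posts and both cans upright. The other items look unmoved by eye.

**What disagreed:**
- **Height reading:** The reported tool height was about 30 mm lower than what the cameras showed. My first try at the lock grip therefore closed on nothing, just above the tab. I worked from contact and camera heights after that.
- **Bar level:** While the bar was held above the cups, the cameras put its two ends up to 7 mm apart in height. Just before it was let out they were 3.5 mm apart, within my measuring error.

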